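Load a sample cup and index the dividing wheel to the probe

TASK

Using the scoop, load at least three of the ceramic spheres from the tray into the sample cup at the loading pointer, the one nearest you on the dividing wheel, touching no sphere with your fingers and spilling none, and stand the scoop down again, in the tray or on the bench beside it, clear of the wheel. Then take the wing knob and turn the wheel clockwise, seen from above, by three clicks, one cup's pitch and no further, so that the filled cup clicks in under the probe. Finish still gripping the knob at that third stop, holding the wheel steady for the reading, and leave the bottles and the timer alone.

Things in the scene. Friction and masses are not known exactly. Their poses are not given: they have to be found in the camera images.
- carousel: fixed base of the sample changer: round white housing 232 mm across. Origin on the wheel's axis at bench height; x from the loading side (nearest the robot) to the far side, z up. Probe post: 130 mm from the axis, 108 degrees anticlockwise (from above) from +x, 114 mm high. Spring detent block: 72 degrees clockwise from +x, out to 164 mm from the axis, 43 mm high
- wheel (a joint): turn of the wheel, rad, growing clockwise seen from above; 0 at the starting stop. 15 rounded notches, 0.4189 rad (24 degrees) apart; a spring roller clicks into each: stops at 0, 0.419, 0.838, 1.257 ... Leaving a notch takes about 0.35 N m; let go before half way, it springs back. Turns both ways, no end stop near. Plate, five cups and knob turn as one
- knob_grip (a point): centre of the black wing knob that turns the wheel, on its axis, 131 mm above the bench. The wing is a bar 50 mm long, 14 mm thick, 34 mm high (112 to 146 mm above the bench) on a 14 mm post. The point's frame turns with the wheel, z up; the wing's long side points 36 degrees anticlockwise (from above) from the point's x axis
- load_cup (a point): centre of the inside of the steel cup to be filled, the one nearest the robot at the start, at the small dark pointer on the base's rim, 58 mm above the bench, 75 mm from the wheel's axis; turns with the wheel. Five such cups, 72 degrees apart. Open at the top, flaring: inside 41 mm across at the floor (14 mm below this point), 59 mm at the rim (18 mm above this point)
- probe (a point): middle of the downward-looking lens of the probe, a 26 mm black barrel over the ring of cups, 88 mm above the bench (barrel top 114 mm), 75 mm from the axis; the filled cup comes under it at the third stop
- tray: fixed narrow steel tray, 206 x 51 mm outside, 200 x 45 mm inside, walls 3 mm thick and 40 mm high (42 mm with the rolled rim), floor 3 mm thick; origin at the centre of its underside, x along its length towards the end where the spheres lie, z up
- scoop_grip (a point): centre of the scoop's upright black handle (14 mm wide across the scoop, 24 mm along it, 46 mm high), 73 mm above the pan's flat underside. Axes: x out over the lip, y across, z up along the handle. The steel scoop (0.11 kg) starts standing in the tray with its lip towards the spheres
- scoop_lip (a point): middle of the front edge of the scoop's underside, 56 mm ahead of the handle's centre along the scoop's x and 73 mm below it; axes as the handle's. The pan behind it is 40 mm wide outside (37 mm inside), 62 mm long, open at the front; floor 2 mm thick, back wall and sides 24 mm high, the sides sloping down and ending 12 mm short of the lip
- ball0_center (a point): centre of one of five alike smooth white ceramic spheres, 16 mm across, about 10 g, rolling easily; they lie in the tray between the scoop's lip and the far end
- ball1_center (a point): centre of one of five alike smooth white ceramic spheres, 16 mm across, about 10 g, rolling easily; they lie in the tray between the scoop's lip and the far end
- ball2_center (a point): centre of one of five alike smooth white ceramic spheres, 16 mm across, about 10 g, rolling easily; they lie in the tray between the scoop's lip and the far end
- ball3_center (a point): centre of one of five alike smooth white ceramic spheres, 16 mm across, about 10 g, rolling easily; they lie in the tray between the scoop's lip and the far end
- ball4_center (a point): centre of one of five alike smooth white ceramic spheres, 16 mm across, about 10 g, rolling easily; they lie in the tray between the scoop's lip and the far end
- std_bottle_center (a point): bystander: small amber bottle with a black cap, 29 mm across, 64 mm high; its centre
- timer_center (a point): bystander: white bench timer 64 mm wide, 26 mm deep, 60 mm high; its centre
- cap_bottle_center (a point): bystander: brown bottle with a red cap, 58 mm across, 122 mm high; its centre
Things that resemble listed ones, but are neither listed nor needed, are in the scene too. Leave any yellow look-alike of the part that bears scoop_grip alone.

How it is judged:
On the way, in this order (a step that is already met when the one before it is completed fails the run):
1. at least three spheres lie in the nearest cup, the wheel still at its starting stop ((distance between each of ball0_center, ball1_center, ball2_center and load_cup below 0.029 m or distance between each of ball0_center, ball1_center, ball3_center and load_cup below 0.029 m or distance between each of ball0_center, ball1_center, ball4_center and load_cup below 0.029 m or distance between each of ball0_center, ball2_center, ball3_center and load_cup below 0.029 m or distance between each of ball0_center, ball2_center, ball4_center and load_cup below 0.029 m or distance between each of ball0_center, ball3_center, ball4_center and load_cup below 0.029 m or distance between each of ball1_center, ball2_center, ball3_center and load_cup below 0.029 m or distance between each of ball1_center, ball2_center, ball4_center and load_cup below 0.029 m or distance between each of ball1_center, ball3_center, ball4_center and load_cup below 0.029 m or distance between each of ball2_center, ball3_center, ball4_center and load_cup below 0.029 m) and value of joint wheel between -0.15 and 0.15 rad), for 0.2 s.
2. the scoop stands down again, let go, clear of the wheel (height (world z) of scoop_grip between 0.06 and 0.095 m and angle between scoop_grip's own z axis and vertical below 0.25 rad and contact force between the fingers and scoop below 0.1 N and contact force between scoop and carousel below 0.1 N and horizontal distance between scoop_grip and carousel above 0.14 m), for 0.2 s.
3. the knob is gripped and the wheel sits in its third notch (value of joint wheel between 1.1867 and 1.3267 rad and contact force between the fingers and wheel above 2 N), for 0.3 s.
At the end, for the whole second after the job is handed in: The fingers still grip the knob (over 2 N), the wheel still at the third stop (1.257 rad, within 0.07); three or more spheres in the cup that was nearest the robot, every other in it or in the tray; the scoop stands upright (within 0.25 rad), let go, in the tray or on the bench, clear of the wheel (all of step 2 and all of step 3 and velocity of joint wheel between -0.05 and 0.05 rad/s and (distance between each of ball0_center, ball1_center, ball2_center and load_cup below 0.029 m or distance between each of ball0_center, ball1_center, ball3_center and load_cup below 0.029 m or distance between each of ball0_center, ball1_center, ball4_center and load_cup below 0.029 m or distance between each of ball0_center, ball2_center, ball3_center and load_cup below 0.029 m or distance between each of ball0_center, ball2_center, ball4_center and load_cup below 0.029 m or distance between each of ball0_center, ball3_center, ball4_center and load_cup below 0.029 m or distance between each of ball1_center, ball2_center, ball3_center and load_cup below 0.029 m or distance between each of ball1_center, ball2_center, ball4_center and load_cup below 0.029 m or distance between each of ball1_center, ball3_center, ball4_center and load_cup below 0.029 m or distance between each of ball2_center, ball3_center, ball4_center and load_cup below 0.029 m) and (distance between ball0_center and load_cup below 0.029 m or (x of ball0_center in the frame of tray between -0.104 and 0.104 m and y of ball0_center in the frame of tray between -0.03 and 0.03 m and height (world z) of ball0_center below 0.045 m)) and (distance between ball1_center and load_cup below 0.029 m or (x of ball1_center in the frame of tray between -0.104 and 0.104 m and y of ball1_center in the frame of tray between -0.03 and 0.03 m and height (world z) of ball1_center below 0.045 m)) and (distance between ball2_center and load_cup below 0.029 m or (x of ball2_center in the frame of tray between -0.104 and 0.104 m and y of ball2_center in the frame of tray between -0.03 and 0.03 m and height (world z) of ball2_center below 0.045 m)) and (distance between ball3_center and load_cup below 0.029 m or (x of ball3_center in the frame of tray between -0.104 and 0.104 m and y of ball3_center in the frame of tray between -0.03 and 0.03 m and height (world z) of ball3_center below 0.045 m)) and (distance between ball4_center and load_cup below 0.029 m or (x of ball4_center in the frame of tray between -0.104 and 0.104 m and y of ball4_center in the frame of tray between -0.03 and 0.03 m and height (world z) of ball4_center below 0.045 m))); the arm keeps its last pose, push and grip.
It fails at once if the wheel runs past the third stop towards the fourth (value of joint wheel above 1.5 rad).
It fails at once if a finger touches a sphere (contact force between the fingers and ball0 above 0.3 N or contact force between the fingers and ball1 above 0.3 N or contact force between the fingers and ball2 above 0.3 N or contact force between the fingers and ball3 above 0.3 N or contact force between the fingers and ball4 above 0.3 N).
It fails at once if a bystander is moved by more than 20 mm (distance of any of std_bottle_center, timer_center, cap_bottle_center from where it was at the start of the episode above 0.02 m).
It also fails if it takes over 72 s, if anything falls off the work surface, if the arm or the gripper's body presses on something with over 40 N, if the wrist force passes 120 N, or if a joint passes its speed limit or range.

ROBOT

A 7-joint arm with a two-finger parallel gripper is mounted at the origin on a cart in front of the work surface, level with it; the furniture and walls round the work are solid. World frame = base frame: x ahead of the robot, y to its left, z up, the work surface at z = 0. Lengths are in m, angles in rad, forces in N, time in s.
With the tool pointing down it reaches from about 0.4 to 0.875 m from the base axis. Payload 19.3 kg.
Tool frame: the origin (TCP) lies at the very end of the fingers, on their centre line; the grasp point (between the pads) lies 19 mm behind it; z points along the fingers, y is the line along which they close (so a half turn about z gives the same grasp; the last joint's range is limited). The gripper opens to 85 mm and grips with 20 to 120 N. Pads are 22 mm wide; open, the fingers measure 114 mm over their backs; the gripper's body (76 mm by 85 mm) begins 54 mm behind the grasp point. The pads swing forward as they close: fully open they stand 13 mm farther back than shut.
Start: joints at [-1.236, 0.521, -0.036, 1.599, 0.021, 1.021, -0.113], TCP at [0.246, 0.574, 0.204] pointing down, gripper open.
Joint ranges: [-2.91, 2.91], [-0.3, 2.13], [-1.5, 1.42], [0.17, 2.43], [-1.26, 4.41], [0.16, 1.93], [-2.52, 2.52]. Speed limits (rad/s): [1.89, 1.89, 2.39, 2.39, 3.01, 3.01, 3.01].

INTERFACE

Orientations are given as [roll, pitch, yaw] about the fixed x, y, z axes, in that order (R = Rz(yaw) Ry(pitch) Rx(roll)).
In Python, from workcell import bot gives the robot as it stands. The module is installed in compiled form; this text tells all that it offers.
- The arm moves only by the tool apply_moves, never from a script. Its arguments are lists of equal length, an entry for each row: "claw": the finger opening in m, from 0 to 0.0854; "xyz": the shift along the tool's x, y, z in m, a list of three; "twist": the turn, a rotation vector about the tool's x, y, z in rad, a list of three. A call has 1 to 20 rows; each row shifts and turns the commanded pose from where the row before left it, along the tool's axes as they then stand; what a row does not reach is not made up. A row lasts 1/10 s, in which the tool goes at most 50 mm and 8.59 degrees, less where a joint would pass 70% of its speed; a pose out of reach is approached as far as the arm can. A call with a gripper value outside its range is refused whole. The fingers move at their own pace and stop on an object; "force" is the grip in N (left out, the last holds). Time passes only in rows, so rows that do not move let the fingers close. It gives the time, the measured TCP pose, the force, the opening and the grip force at its end, in the units of the state.
- bot.observe(): the state, without advancing time (a new reading comes with each control period).
- bot.grab_frame(name): name is "side" or "top"; returns a dict with "img" (384x512x3 uint8, red, green, blue), "vfov" (degrees; the focal length in pixels is half the picture's height over the tangent of half this angle, whatever the lens; pixels are square), "cx", "cy" (the principal point, pixels), "view" (4x4, takes a point from world to camera coordinates). Camera axes: x right, y up, looking along -z (the intrinsics and any distortion apply to the point x, -y, -z); pixel columns grow to the right and rows downward; lengths in m; the calibration is good to about 2 mm. A picture is of the moment at which its call begins. There is no depth.
- bot.job_done(): hands the job in; it is judged then, once.
Trained networks look in the newest picture that a camera, given by its name, has taken for a name from the list of things; names that differ only in an ending like _2 or _b are one class to them, and where a whole thing is asked for, a point or a joint stands for the part that bears it (a point fixed in the world has none). Each returns a list of dicts, best first, with "score" (0 to 1); they miss things now and then, are a little off and sometimes report something else, mostly with a low value. They report only what shows in the picture. A call takes as long as a camera call. They do not tell look-alikes from the thing itself.
- bot.find_in(camera, query): "position" ([x, y, z] in m, in world coordinates, good to about 4 mm: the middle of the surface that is visible of it).
The state is a dict: "clock": time; "qpos": joint angles; "qd": joint speeds; "joint_efforts": joint torques, N m; "position": TCP position; "tool_rot": TCP orientation; "force": force on the tool from outside, world axes, zero at the start; "moment": the same for the moment, N m; "grip_width": finger opening in m; "finger_force": force on a finger pad.
Only numpy, scipy, OpenCV 4.12 (cv2) and the standard library are available. Lean on these libraries where they do the work, as an engineer would, in place of code of your own. Each camera call takes 0.05 s, during which the arm holds its last target. There are 200 camera calls.

## Working session

There is one attempt and no reset: what is moved stays moved. The work goes in short steps, Python scripts to look and compute and a tool call to move; the robot and the scene stay as the last step left them, time stands still between calls to the robot, and variables do not carry over. Pictures are saved under pics/ and viewed, at most 10 in all, crops included, and the job is handed in when it is done.

Besides the shell and the picture viewer there is one more tool, called after "Call:" as name(argument=value, ...) on one line, values as JSON. apply_moves: Moves the arm, as the interface text tells. Its arguments: {"type":"object","properties":{"claw":{"type":"array"},"xyz":{"type":"array"},"twist":{"type":"array"},"force":{"type":"number"}},"required":["claw","xyz","twist"]}

```bash
mkdir -p pics; cat > h.py <<'E'
from workcell import bot
import numpy as np, cv2
def snap(cam,fn=None):
    f=bot.grab_frame(cam)
    if fn: cv2.imwrite('pics/'+fn,f['img'][:,:,::-1])
    return f
def foc(f): return f['img'].shape[0]/2/np.tan(np.radians(f['vfov'])/2)
def proj(f,p):
    c=f['view']@np.append(p,1); k=foc(f)
    return np.array([f['cx']+k*c[0]/-c[2], f['cy']-k*c[1]/-c[2]])
def ray(f,uv,z):
    k=foc(f); d=np.array([(uv[0]-f['cx'])/k,-(uv[1]-f['cy'])/k,-1])
    R=f['view'][:3,:3]; t=f['view'][:3,3]; o=-R.T@t; w=R.T@d
    return o+w*(z-o[2])/w[2]
E
python3 - <<'E'
from h import *
print(bot.observe())
for c in('side','top'):
    f=snap(c,c+'0.png'); print({k:f[k] for k in f if k!='img'})
    for n in ['carousel','wheel','knob_grip','load_cup','probe','tray','scoop_grip','scoop_lip','ball0_center','std_bottle_center','timer_center','cap_bottle_center']:
        for r in bot.find_in(c,n)[:6]: print(c,n,r['score'],np.round(r['position'],3))
E
```

```text
{'clock': 0.0, 'qpos': array([-1.23617381,  0.52202891, -0.03627476,  1.59998965,  0.02121003,
        1.02112483, -0.11278791]), 'qd': array([ 3.06118002e-04, -2.10569575e-03, -8.85942856e-05,  1.08444160e-04,
       -3.31102729e-04, -1.45261885e-03, -1.57279799e-03]), 'joint_efforts': array([-8.01959704e-04, -9.27113271e+01,  1.97928451e+00, -3.69930625e+01,
        1.77042681e-02,  8.22464383e-03, -4.01952988e-06]), 'position': array([0.24608213, 0.57411288, 0.20332365]), 'tool_rot': array([-3.14043277e+00,  1.18646221e-04,  2.73673159e+00]), 'force': array([ 0.34435263, -0.14136269,  1.02151502]), 'moment': array([ 0.00864673, -0.04828097, -0.06213151]), 'finger_force': 0.0, 'grip_width': 0.08514423652838696}
{'vfov': 56.027291524197345, 'cx': 247.90928760541223, 'cy': 194.33909702463538, 'view': array([[-0.98713843, -0.15895586, -0.01705148,  0.52493195],
       [ 0.08137345, -0.59140071,  0.80226153, -0.10604814],
       [-0.13760842,  0.79055565,  0.59672915, -1.13825566],
       [ 0.        ,  0.        ,  0.        ,  1.        ]])}
side carousel 0.56 [0.559 0.233 0.042]
sid
[... 958 characters left out ...]
       ,  0.        ,  0.        ,  1.        ]])}
top carousel 0.87 [0.56  0.19  0.038]
top wheel 0.59 [0.57  0.192 0.045]
top knob_grip 0.88 [0.573 0.19  0.044]
top load_cup 0.83 [0.566 0.193 0.042]
top probe 0.77 [0.565 0.187 0.039]
top tray 0.58 [ 0.61  -0.116  0.002]
top tray 0.5 [0.563 0.426 0.059]
top scoop_grip 0.79 [ 0.379 -0.263  0.002]
top scoop_grip 0.74 [ 0.63  -0.294  0.002]
top scoop_grip 0.47 [ 0.529 -0.134  0.004]
top scoop_lip 0.6 [ 0.529 -0.135  0.003]
top scoop_lip 0.48 [ 0.379 -0.264  0.006]
top std_bottle_center 0.47 [0.487 0.438 0.045]
top timer_center 0.5 [0.567 0.425 0.056]
top timer_center 0.28 [ 0.59  -0.402  0.079]
top cap_bottle_center 0.53 [ 0.593 -0.399  0.076]
```

View pics/side0.png

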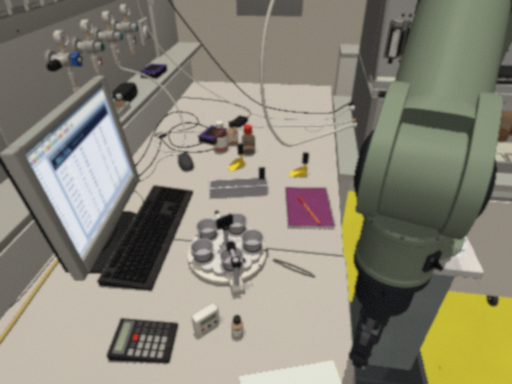

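View pics/top0.png

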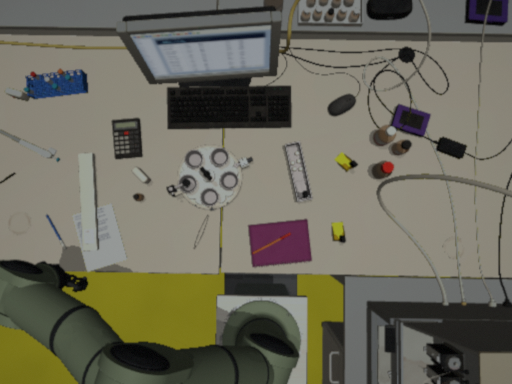

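```bash
python3 - <<'E'
import cv2
a=cv2.imread('pics/top0.png')[130:220,165:325]; b=cv2.imread('pics/side0.png')[150:300,175:325]
cv2.imwrite('pics/ct.png',cv2.resize(a,None,fx=5,fy=5,interpolation=cv2.INTER_CUBIC))
cv2.imwrite('pics/cs.png',cv2.resize(b,None,fx=4,fy=4,interpolation=cv2.INTER_CUBIC))
E
```

```text
(no output)
```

View pics/ct.png

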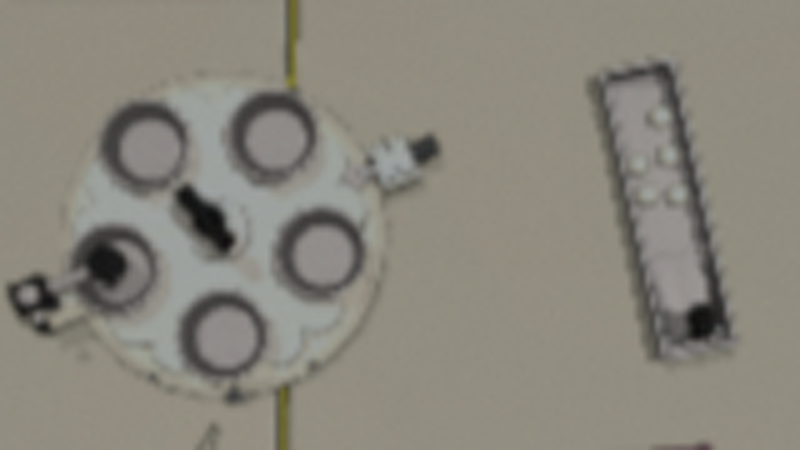

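View pics/cs.png

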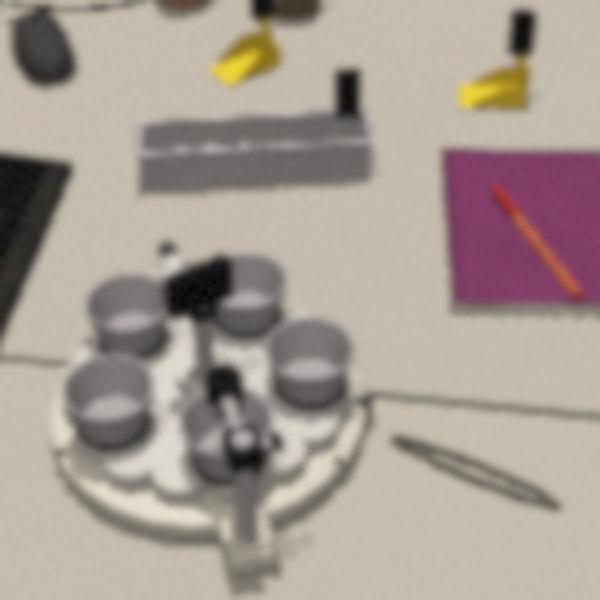

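```bash
cat > m.py <<'E'
from h import *
f=snap('top'); g=snap('side')
T=lambda p,z: ray(f,(165+(p[0]+.5)/5-.5,130+(p[1]+.5)/5-.5),z)
S=lambda p,z: ray(g,(175+(p[0]+.5)/4-.5,150+(p[1]+.5)/4-.5),z)
if __name__=='__main__':
    np.set_printoptions(precision=4,suppress=True)
    cups=np.array([T(p,.076) for p in [(145,146),(273,138),(320,255),(224,335),(115,268)]])
    c=cups.mean(0); print('cups',cups[:,:2]-c[:2],'c',c)
    a=np.arctan2(*(cups-c)[:,[1,0]].T); print('r',np.linalg.norm(cups-c,axis=1))
    nom=np.radians([36,-36,-108,180,108]); d=np.angle(np.exp(1j*(a-nom))); print('yaw',d,d.mean())
    sc=np.array([S(p,.076) for p in [(131,305),(245,285),(310,350),(108,390)]]);print('side cups',sc)
    print('pointer',T((233,395),.03),'knob',T((207,217),.146),'probe',T((105,265),.114))
    print('knob side', S((200,287),.131))
    cn=[T(p,.042) for p in [(597,75),(670,65),(733,345),(655,360)]]; print('tray',np.array(cn),np.mean(cn,0))
    print('tray side far rim', S((142,125),.042),S((368,112),.042), 'near', S((140,152),.042),S((370,143),.042))
    m1=(cn[0]+cn[1])/2-(cn[2]+cn[3])/2; print('tyaw',np.arctan2(m1[1],m1[0]),np.linalg.norm(m1))
    print('handle',T((703,322),.099), 'side', S((347,72),.099),S((347,92),.076))
    print('balls',np.array([T(p,.011) for p in[(660,116),(637,162),(668,155),(648,192),(678,192)]]))
E
python3 m.py
```

```text
cups [[ 0.0559  0.0498]
 [ 0.0628 -0.038 ]
 [-0.0173 -0.072 ]
 [-0.073  -0.0077]
 [-0.0284  0.0679]] c [0.5627 0.1919 0.076 ]
r [0.0748 0.0734 0.074  0.0734 0.0736]
yaw [0.0992 0.0846 0.0788 0.1055 0.0822] 0.09005004780322376
side cups [[0.6233 0.1645 0.076 ]
 [0.5453 0.1311 0.076 ]
 [0.4875 0.1928 0.076 ]
 [0.6173 0.251  0.076 ]]
pointer [0.45   0.1819 0.03  ] knob [0.563  0.1895 0.146 ] probe [0.5331 0.2605 0.114 ]
knob side [0.5614 0.1997 0.131 ]
tray [[ 0.6785 -0.0698  0.042 ]
 [ 0.6864 -0.1211  0.042 ]
 [ 0.4901 -0.1666  0.042 ]
 [ 0.4788 -0.1124  0.042 ]] [ 0.5835 -0.1175  0.042 ]
tray side far rim [ 0.686  -0.1096  0.042 ] [ 0.4878 -0.1574  0.042 ] near [ 0.6776 -0.0688  0.042 ] [ 0.4804 -0.1094  0.042 ]
tyaw 0.2188455351379362 0.2028317174769074
handle [ 0.5024 -0.1396  0.099 ] side [ 0.504  -0.1325  0.099 ] [ 0.5044 -0.136   0.076 ]
balls [[ 0.6549 -0.117   0.011 ]
 [ 0.6214 -0.1009  0.011 ]
 [ 0.6268 -0.123   0.011 ]
 [ 0.6    -0.1089  0.011 ]
 [ 0.6003 -0.1303  0.011 ]]
```

```bash
cat >> h.py <<'E'
from scipy.spatial.transform import Rotation as Ro, Slerp
import json
def rpy(r): return Ro.from_euler('xyz',r)
def down(yaw,tilt=0):   # tool down, tool x at yaw; tilt>0: leans forward (lip down) about scoop y
    return Ro.from_euler('z',yaw)*Ro.from_euler('y',tilt)*Ro.from_euler('x',np.pi)
def plan(p0,R0,wps,claw):
    """wps: list of (p,R,n). prints rows"""
    xyz=[];tw=[]; p=np.array(p0,float);R=R0
    for (q,Q,n) in wps:
        a=p.copy(); A=R; dv=(A.inv()*Q).as_rotvec()
        for i in range(1,n+1):
            tp=a+(np.array(q)-a)*i/n; tR=A*Ro.from_rotvec(dv*i/n)
            d=np.round(R.inv().apply(tp-p),4); w=np.round((R.inv()*tR).as_rotvec(),3)
            xyz.append((d+0.).tolist()); tw.append((w+0.).tolist())
            p=p+R.apply(d); R=R*Ro.from_rotvec(w)
    print(len(xyz),json.dumps({'claw':[claw]*len(xyz),'xyz':xyz,'twist':tw}).replace(' ',''))
    return p,R
def now():
    o=bot.observe(); return o['position'],rpy(o['tool_rot'])
E
python3 - <<'E'
from h import *
p,R=now()
plan(p,R,[((.503,-.137,.16),down(.222),20)],.06)
E
```

```text
20 {"claw":[0.06,0.06,0.06,0.06,0.06,0.06,0.06,0.06,0.06,0.06,0.06,0.06,0.06,0.06,0.06,0.06,0.06,0.06,0.06,0.06],"xyz":[[-0.0258,-0.0276,0.0022],[-0.0291,-0.0242,0.0022],[-0.0319,-0.0204,0.0022],[-0.0342,-0.0162,0.0022],[-0.0359,-0.0118,0.0022],[-0.0371,-0.0071,0.0022],[-0.0378,-0.0025,0.0022],[-0.0377,0.0023,0.0022],[-0.0372,0.007,0.0022],[-0.036,0.0116,0.0021],[-0.0342,0.016,0.0022],[-0.032,0.0203,0.0022],[-0.0292,0.024,0.0022],[-0.0259,0.0275,0.0022],[-0.0223,0.0306,0.0022],[-0.0183,0.0331,0.0022],[-0.0139,0.0352,0.0022],[-0.0095,0.0366,0.0022],[-0.0048,0.0375,0.0022],[0.0,0.0378,0.0022]],"twist":[[0.0,0.0,0.126],[0.0,0.0,0.125],[0.0,0.0,0.126],[0.0,0.0,0.126],[0.0,0.0,0.126],[0.0,0.0,0.125],[0.0,0.0,0.126],[0.0,0.0,0.126],[0.0,0.0,0.126],[0.0,0.0,0.125],[0.0,0.0,0.126],[0.0,0.0,0.126],[0.0,0.0,0.126],[0.0,0.0,0.125],[0.0,0.0,0.126],[0.0,0.0,0.126],[0.0,0.0,0.126],[0.0,0.0,0.125],[0.0,0.0,0.126],[0.0,0.0,0.126]]}
```

Call:
apply_moves(claw=[0.06,0.06,0.06,0.06,0.06,0.06,0.06,0.06,0.06,0.06,0.06,0.06,0.06,0.06,0.06,0.06,0.06,0.06,0.06,0.06], xyz=[[-0.0258,-0.0276,0],[-0.0258,-0.0276,0],[-0.0258,-0.0276,0],[-0.0258,-0.0276,0],[-0.0258,-0.0276,0],[-0.0258,-0.0276,0],[-0.0258,-0.0276,0],[-0.0258,-0.0276,0],[-0.0258,-0.0276,0],[-0.0258,-0.0276,0],[-0.0258,-0.0276,0],[-0.0258,-0.0276,0],[-0.0258,-0.0276,0],[-0.0258,-0.0276,0],[-0.0258,-0.0276,0],[-0.0258,-0.0276,0],[-0.0258,-0.0276,0],[-0.0258,-0.0276,0],[-0.0258,-0.0276,0],[-0.0258,-0.0276,0]], twist=[[0,0,0],[0,0,0],[0,0,0],[0,0,0],[0,0,0],[0,0,0],[0,0,0],[0,0,0],[0,0,0],[0,0,0],[0,0,0],[0,0,0],[0,0,0],[0,0,0],[0,0,0],[0,0,0],[0,0,0],[0,0,0],[0,0,0],[0,0,0]], force=60)

```text
clock: 3.4
position: [0.5034, -0.1377, 0.204]
tool_rot: [3.141, 0.0, 2.737]
force: [0.1, 1.2, 0.2]
grip_width: 0.0599
finger_force: 0.0
```

Call:
apply_moves(claw=[0.06,0.06,0.06,0.06,0.06,0.06,0.06,0.06,0.06,0.06,0.06,0.06,0.06,0.06,0.06,0.06,0.06,0.06,0.06], xyz=[[0,0,0],[0,0,0],[0,0,0],[0,0,0],[0,0,0],[0,0,0],[0,0,0],[0,0,0],[0,0,0],[0,0,0],[0,0,0],[0,0,0],[0,0,0],[0,0,0],[0,0,0],[0,0,0],[0,0,0],[0,0,0],[0,0,0]], twist=[[0,0,0.14],[0,0,0.14],[0,0,0.14],[0,0,0.14],[0,0,0.14],[0,0,0.14],[0,0,0.14],[0,0,0.14],[0,0,0.14],[0,0,0.14],[0,0,0.14],[0,0,0.14],[0,0,0.14],[0,0,0.14],[0,0,0.14],[0,0,0.14],[0,0,0.14],[0,0,0.135],[0,0,0]])

```text
clock: 5.3
position: [0.5031, -0.136, 0.2038]
tool_rot: [3.141, 0.0, 0.22]
force: [-0.1, -0.0, 0.2]
grip_width: 0.0599
finger_force: 0.0
```

```bash
python3 - <<'E'
from h import *
np.set_printoptions(precision=4,suppress=True)
o=bot.observe(); print(o['clock'],o['position'],o['tool_rot'],o['qpos'],o['grip_width'])
R=rpy(o['tool_rot'])
for z in(.1,.055): print(R.inv().apply(np.array([.5035,-.137,z])-o['position']))
f=snap('top','top1.png')
for r in bot.find_in('top','scoop_grip')+bot.find_in('side','scoop_grip'): print(r)
im=f['img'][120:220,240:340,::-1]; cv2.imwrite('pics/c1.png',cv2.resize(im,None,fx=5,fy=5,interpolation=cv2.INTER_CUBIC))
E
```

```text
5.3 [ 0.5031 -0.136   0.2038] [3.1412 0.0004 0.2196] [-0.4981  0.5106  0.9156  1.9024 -0.4884  0.9697 -0.7086] 0.059851577042853606
[0.0002 0.0011 0.1038]
[0.0003 0.001  0.1488]
{'position': [0.3828, -0.264, 0.0042], 'score': 0.76}
{'position': [0.6273, -0.2937, 0.0058], 'score': 0.51}
{'position': [0.5626, 0.1882, 0.0405], 'score': 0.25}
{'position': [0.3654, -0.2599, 0.0139], 'score': 0.67}
{'position': [0.621, -0.2983, 0.0161], 'score': 0.66}
{'position': [0.5096, -0.1343, 0.0671], 'score': 0.41}
```

Call:
apply_moves(claw=[0.06,0.06,0.06,0.06,0.06,0.06,0.01,0.01,0.01,0.01,0.01,0.01], xyz=[[0,0.001,0.025],[0,0,0.025],[0,0,0.025],[0,0,0.025],[0,0,0.025],[0,0,0.023],[0,0,0],[0,0,0],[0,0,0],[0,0,0],[0,0,0],[0,0,0]], twist=[[0,0,0],[0,0,0],[0,0,0],[0,0,0],[0,0,0],[0,0,0],[0,0,0],[0,0,0],[0,0,0],[0,0,0],[0,0,0],[0,0,0]])

```text
clock: 6.65
position: [0.5039, -0.1373, 0.057]
tool_rot: [3.141, -0.002, 0.222]
force: [-2.3, -1.7, 9.0]
grip_width: 0.0122
finger_force: 62.6
```

```bash
python3 - <<'E'
from h import *
np.set_printoptions(precision=4,suppress=True)
o=bot.observe(); print(o['clock'],o['position'],o['tool_rot'],o['grip_width'],o['finger_force'],o['force'])
g=snap('side','s2.png'); f=snap('top','t2.png')
a=cv2.resize(g['img'][130:210,195:295,::-1],(500,400),interpolation=cv2.INTER_CUBIC)
b=cv2.resize(f['img'][135:215,265:325,::-1],(300,400),interpolation=cv2.INTER_CUBIC)
cv2.imwrite('pics/c2.png',np.hstack([a,b]))
E
```

```text
6.65 [ 0.5039 -0.1373  0.057 ] [ 3.141  -0.0017  0.2222] 0.01215042298440939 62.55415678024292 [-2.3348 -1.6518  9.01  ]
```

View pics/c2.png

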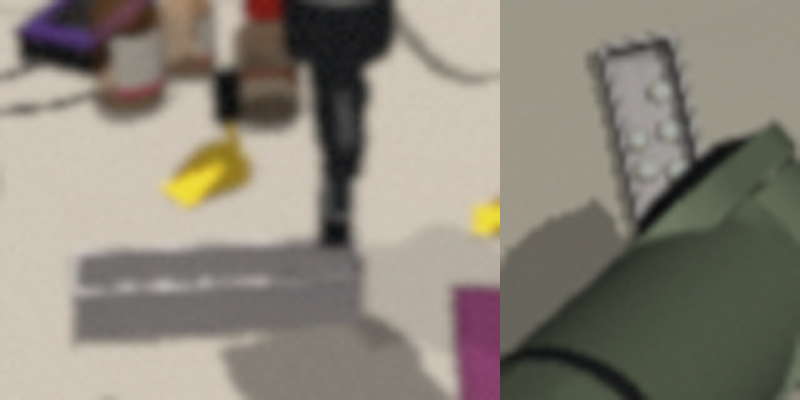

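Call:
apply_moves(claw=[0.01,0.01,0.01,0.01,0.01,0.01,0.01,0.01,0.01,0.01], xyz=[[0.004,0,-0.0005],[0.006,0,0],[0.006,0,0],[0.006,0,0],[0.006,0,0],[0.006,0,0],[0.006,0,0],[0.006,0,0],[0.006,0,0],[0.006,0,0]], twist=[[0,0,0],[0,0,0],[0,0,0],[0,0,0],[0,0,0],[0,0,0],[0,0,0],[0,0,0],[0,0,0],[0,0,0]])

```text
clock: 7.75
position: [0.5602, -0.1248, 0.0571]
tool_rot: [3.141, -0.0, 0.222]
force: [-5.8, -1.9, 10.9]
grip_width: 0.0124
finger_force: 62.9
```

Call:
apply_moves(claw=[0.01,0.01,0.01,0.01,0.01,0.01,0.01,0.01,0.01,0.01,0.01,0.01,0.01], xyz=[[0.005,0,-0.0005],[0.005,0,0],[0.005,0,0],[0.005,0,0],[0.005,0,0],[0.005,0,0],[0.005,0,0],[0.005,0,0],[0.005,0,0],[0.005,0,0],[0.005,0,0],[0.003,0,0],[0.002,0,0]], twist=[[0,0,0],[0,0,0],[0,0,0],[0,0,0],[0,0,0],[0,0,0],[0,0,0],[0,0,0],[0,0,0],[0,0,0],[0,0,0],[0,0,0],[0,0,0]])

```text
clock: 9.05
position: [0.6186, -0.1114, 0.0572]
tool_rot: [3.141, 0.0, 0.222]
force: [-4.2, -2.3, 7.2]
grip_width: 0.0125
finger_force: 62.5
```

```bash
python3 - <<'E'
from h import *
f=snap('top','t3.png'); g=snap('side','s3.png')
b=cv2.resize(f['img'][125:205,265:345,::-1],(400,400),interpolation=cv2.INTER_CUBIC)
a=cv2.resize(g['img'][130:210,195:275,::-1],(400,400),interpolation=cv2.INTER_CUBIC)
cv2.imwrite('pics/c3.png',np.hstack([a,b]))
E
```

```text
(no output)
```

View pics/c3.png

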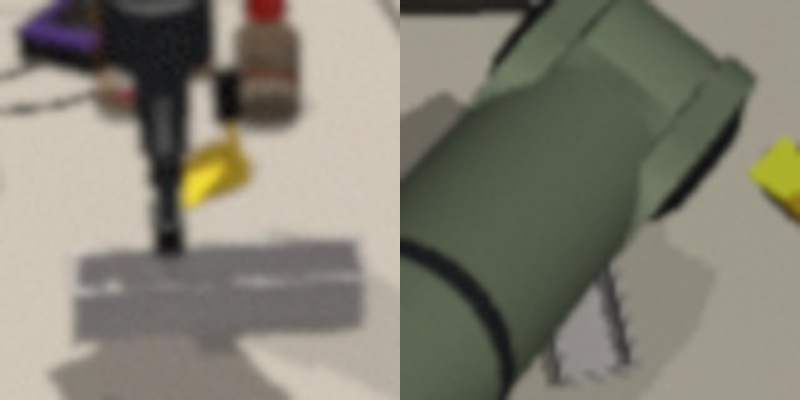

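Call:
apply_moves(claw=[0.01,0.01,0.01,0.01], xyz=[[0.0015,0,0],[0.0015,0,0],[0.0015,0,0],[0.0015,0,0]], twist=[[0,0,0],[0,0,0],[0,0,0],[0,0,0]])

```text
clock: 9.55
position: [0.6242, -0.1101, 0.0572]
tool_rot: [3.141, 0.0, 0.222]
force: [-3.0, -1.0, 5.6]
grip_width: 0.0123
finger_force: 62.3
```

Call:
apply_moves(claw=[0.01,0.01,0.01,0.01], xyz=[[0.001,0,0],[0.001,0,0],[0.001,0,0],[0,0,0]], twist=[[0,0,0],[0,0,0],[0,0,0],[0,0,0]])

```text
clock: 9.95
position: [0.6273, -0.1095, 0.0572]
tool_rot: [3.141, 0.0, 0.222]
force: [-4.1, -0.7, 5.8]
grip_width: 0.0122
finger_force: 62.2
```

Call:
apply_moves(claw=[0.01,0.01,0.01], xyz=[[0.001,0,0],[0.001,0,0],[0,0,0]], twist=[[0,0,0],[0,0,0],[0,0,0]])

```text
clock: 10.25
position: [0.6292, -0.109, 0.0572]
tool_rot: [3.141, 0.0, 0.222]
force: [-3.5, -1.4, 6.0]
grip_width: 0.0122
finger_force: 62.2
```

Call:
apply_moves(claw=[0.01,0.01,0.01,0.01], xyz=[[0.001,0,0],[0.001,0,0],[0.001,0,0],[0,0,0]], twist=[[0,0,0],[0,0,0],[0,0,0],[0,0,0]])

```text
clock: 10.65
position: [0.6307, -0.1092, 0.0576]
tool_rot: [3.141, 0.002, 0.221]
force: [-14.1, -3.2, 19.7]
grip_width: 0.012
finger_force: 64.0
```

```bash
python3 - <<'E'
from h import *
p,R=now()
yaw=.222; u=np.array([np.cos(yaw),np.sin(yaw),0]); z=np.array([0,0,1.])
piv=p-.006*u-.054*z
w=[]
for i in range(1,9):
    t=-.05*i; w.append((piv+u*(.006*np.cos(t)+.054*np.sin(t)-.001)+z*(-.006*np.sin(t)+.054*np.cos(t)+.0004*i),down(yaw,t),1))
q=w[-1][0]
w.append((q+[0,0,.11],down(yaw,-.4),8))
plan(p,R,w,.01)
E
```

```text
16 {"claw":[0.01,0.01,0.01,0.01,0.01,0.01,0.01,0.01,0.01,0.01,0.01,0.01,0.01,0.01,0.01,0.01],"xyz":[[-0.0037,0.0,-0.0006],[-0.0027,0.0,-0.0007],[-0.0027,0.0,-0.0006],[-0.0026,0.0,-0.0006],[-0.0026,0.0,-0.0006],[-0.0026,0.0,-0.0007],[-0.0026,0.0,-0.0006],[-0.0026,0.0,-0.0006],[0.0053,0.0,-0.0127],[0.0054,0.0,-0.0126],[0.0053,0.0,-0.0127],[0.0054,0.0,-0.0127],[0.0053,0.0,-0.0126],[0.0054,0.0,-0.0127],[0.0053,0.0,-0.0126],[0.0054,0.0,-0.0127]],"twist":[[0.0,0.052,-0.001],[0.0,0.05,0.0],[0.0,0.05,0.0],[0.0,0.05,0.0],[0.0,0.05,0.0],[0.0,0.05,0.0],[0.0,0.05,0.0],[0.0,0.05,0.0],[0.0,0.0,0.0],[0.0,0.0,0.0],[0.0,0.0,0.0],[0.0,0.0,0.0],[0.0,0.0,0.0],[0.0,0.0,0.0],[0.0,0.0,0.0],[0.0,0.0,0.0]]}
```

Call:
apply_moves(claw=[0.01,0.01,0.01,0.01,0.01,0.01,0.01,0.01,0.01,0.01,0.01,0.01], xyz=[[-0.0015,0,0],[-0.0035,0,-0.0006],[-0.0027,0,-0.0007],[-0.0027,0,-0.0006],[-0.0026,0,-0.0006],[-0.0026,0,-0.0006],[-0.0026,0,-0.0007],[-0.0026,0,-0.0006],[-0.0026,0,-0.0006],[0.0025,0,-0.006],[0.0025,0,-0.006],[0,0,0]], twist=[[0,0,0],[0,0.05,0],[0,0.05,0],[0,0.05,0],[0,0.05,0],[0,0.05,0],[0,0.05,0],[0,0.05,0],[0,0.05,0],[0,0,0],[0,0,0],[0,0,0]], force=80)

```text
clock: 11.85
position: [0.6101, -0.1134, 0.0726]
tool_rot: [3.14, -0.4, 0.223]
force: [0.1, 0.7, -2.0]
grip_width: 0.0119
finger_force: 78.9
```

Call:
apply_moves(claw=[0.01,0.01,0.01,0.01,0.01,0.01,0.01,0.01,0.01,0.01], xyz=[[0.002,0,-0.0055],[0.005,0,-0.011],[0.005,0,-0.012],[0.005,0,-0.012],[0.005,0,-0.012],[0.005,0,-0.012],[0.005,0,-0.012],[0.005,0,-0.012],[0.002,0,-0.0055],[0,0,0]], twist=[[0,0,0],[0,0,0],[0,0,0],[0,0,0],[0,0,0],[0,0,0],[0,0,0],[0,0,0],[0,0,0],[0,0,0]])

```text
clock: 12.85
position: [0.6086, -0.1127, 0.1737]
tool_rot: [3.141, -0.4, 0.224]
force: [-0.2, -0.5, -2.0]
grip_width: 0.0116
finger_force: 78.9
```

```bash
python3 - <<'E'
from h import *
o=bot.observe(); print(o['force'],o['moment'],o['qpos'],o['position'],o['tool_rot'])
f=snap('top','t4.png'); g=snap('side','s4.png')
b=cv2.resize(f['img'][125:205,265:345,::-1],(400,400),interpolation=cv2.INTER_CUBIC)
a=cv2.resize(g['img'][110:190,195:275,::-1],(400,400),interpolation=cv2.INTER_CUBIC)
cv2.imwrite('pics/c4.png',np.hstack([a,b]))
E
```

```text
[-0.1557922  -0.54555164 -1.99308886] [-0.14891489  0.52587626 -0.06964315] [-0.22397141  0.44723756  0.52615594  2.01497945 -0.86733701  0.5150975
 -0.40623886] [ 0.60856544 -0.11265349  0.17371276] [ 3.14075783 -0.40048016  0.22353592]
```

View pics/c4.png

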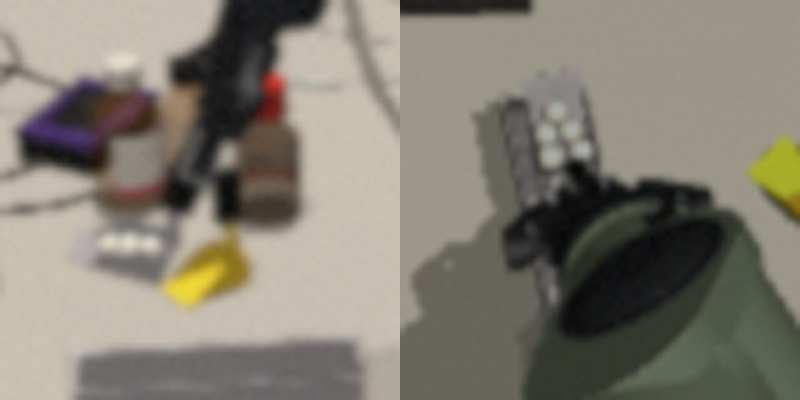

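```bash
cat >> h.py <<'E'
Z=np.array([0,0,1.])
def tcp_for_lip(L,yaw,t):
    u=np.array([np.cos(yaw),np.sin(yaw),0])
    return np.array(L)+u*(-.055*np.cos(t)+.054*np.sin(t))+Z*(.055*np.sin(t)+.054*np.cos(t))
E
python3 - <<'E'
from h import *
p,R=now(); t=-.4;Y=1.45
w=[(p,down(.2235+(Y-.2235)*i/15,t),1) for i in range(1,16)]
p2,R2=plan(p,R,w,.01)
u=np.array([np.cos(Y),np.sin(Y),0])
L=np.array([.4885,.1845,.12])-.008*u
q=tcp_for_lip(L,Y,t); print(p,q)
plan(p2,R2,[(q,down(Y,t),20)],.01)
E
```

```text
15 {"claw":[0.01,0.01,0.01,0.01,0.01,0.01,0.01,0.01,0.01,0.01,0.01,0.01,0.01,0.01,0.01],"xyz":[[0.0,0.0,0.0],[0.0,0.0,0.0],[0.0,0.0,0.0],[0.0,0.0,0.0],[0.0,0.0,0.0],[0.0,0.0,0.0],[0.0,0.0,0.0],[0.0,0.0,0.0],[0.0,0.0,0.0],[0.0,0.0,0.0],[0.0,0.0,0.0],[0.0,0.0,0.0],[0.0,0.0,0.0],[0.0,0.0,0.0],[0.0,0.0,0.0]],"twist":[[0.032,0.001,-0.076],[0.032,0.0,-0.075],[0.032,0.0,-0.076],[0.032,0.0,-0.075],[0.032,0.0,-0.075],[0.032,0.0,-0.075],[0.031,0.0,-0.076],[0.032,0.0,-0.075],[0.032,0.0,-0.075],[0.032,0.0,-0.076],[0.032,0.0,-0.075],[0.032,0.0,-0.075],[0.032,0.0,-0.076],[0.031,0.0,-0.075],[0.032,0.0,-0.075]]}
[ 0.60802245 -0.11283201  0.17260064] [0.4788975  0.10539373 0.14831928]
20 {"claw":[0.01,0.01,0.01,0.01,0.01,0.01,0.01,0.01,0.01,0.01,0.01,0.01,0.01,0.01,0.01,0.01,0.01,0.01,0.01,0.01],"xyz":[[0.0088,-0.0077,0.005],[0.0088,-0.0078,0.0051],[0.0088,-0.0077,0.005],[0.0087,-0.0077,0.005],[0.0088,-0.0077,0.0051],[0.0088,-0.0078,0.005],[0.0088,-0.0077,0.005],[0.0088,-0.0077,0.0051],[0.0088,-0.0077,0.005],[0.0087,-0.0078,0.005],[0.0088,-0.0077,0.0051],[0.0088,-0.0077,0.005],[0.0088,-0.0078,0.005],[0.0088,-0.0077,0.0051],[0.0088,-0.0077,0.005],[0.0087,-0.0077,0.005],[0.0088,-0.0078,0.0051],[0.0088,-0.0077,0.005],[0.0088,-0.0077,0.005],[0.0088,-0.0077,0.0051]],"twist":[[0.0,0.0,0.0],[0.0,0.0,0.0],[0.0,0.0,0.0],[0.0,0.0,0.0],[0.0,0.0,0.0],[0.0,0.0,0.0],[0.0,0.0,0.0],[0.0,0.0,0.0],[0.0,0.0,0.0],[0.0,0.0,0.0],[0.0,0.0,0.0],[0.0,0.0,0.0],[0.0,0.0,0.0],[0.0,0.0,0.0],[0.0,0.0,0.0],[0.0,0.0,0.0],[0.0,0.0,0.0],[0.0,0.0,0.0],[0.0,0.0,0.0],[0.0,0.0,0.0]]}
```

Call:
apply_moves(claw=[0.01,0.01,0.01,0.01,0.01,0.01,0.01,0.01,0.01,0.01,0.01,0.01,0.01,0.01,0.01,0.01], xyz=[[0,0,0],[0,0,0],[0,0,0],[0,0,0],[0,0,0],[0,0,0],[0,0,0],[0,0,0],[0,0,0],[0,0,0],[0,0,0],[0,0,0],[0,0,0],[0,0,0],[0,0,0],[0,0,0]], twist=[[0.032,0,-0.075],[0.032,0,-0.075],[0.032,0,-0.075],[0.032,0,-0.075],[0.032,0,-0.075],[0.032,0,-0.075],[0.032,0,-0.075],[0.032,0,-0.075],[0.032,0,-0.075],[0.032,0,-0.075],[0.032,0,-0.075],[0.032,0,-0.075],[0.032,0,-0.075],[0.032,0,-0.075],[0.032,0,-0.075],[0,0,0]])

```text
clock: 14.55
position: [0.6083, -0.1135, 0.1719]
tool_rot: [-3.137, -0.403, 1.445]
force: [-0.3, 0.3, -1.5]
grip_width: 0.0118
finger_force: 78.9
```

Call:
apply_moves(claw=[0.01,0.01,0.01,0.01,0.01,0.01,0.01,0.01,0.01,0.01,0.01,0.01,0.01,0.01,0.01,0.01,0.01,0.01,0.01,0.01], xyz=[[0.0058,-0.005,0.003],[0.0088,-0.0077,0.005],[0.0088,-0.0077,0.005],[0.0088,-0.0077,0.005],[0.0088,-0.0077,0.005],[0.0088,-0.0077,0.005],[0.0088,-0.0077,0.005],[0.0088,-0.0077,0.005],[0.0088,-0.0077,0.005],[0.0088,-0.0077,0.005],[0.0088,-0.0077,0.005],[0.0088,-0.0077,0.005],[0.0088,-0.0077,0.005],[0.0088,-0.0077,0.005],[0.0088,-0.0077,0.005],[0.0088,-0.0077,0.005],[0.0088,-0.0077,0.005],[0.0088,-0.0077,0.005],[0.0058,-0.005,0.003],[0,0,0]], twist=[[0,0,0],[0,0,0],[0,0,0],[0,0,0],[0,0,0],[0,0,0],[0,0,0],[0,0,0],[0,0,0],[0,0,0],[0,0,0],[0,0,0],[0,0,0],[0,0,0],[0,0,0],[0,0,0],[0,0,0],[0,0,0],[0,0,0],[0,0,0]])

```text
clock: 16.55
position: [0.4907, 0.0878, 0.1528]
tool_rot: [-3.138, -0.402, 1.445]
force: [0.4, -0.2, -1.3]
grip_width: 0.0122
finger_force: 78.9
```

```bash
python3 - <<'E'
from h import *
np.set_printoptions(precision=4,suppress=True)
o=bot.observe(); print(o['clock'],o['force'],o['qpos'],o['position'],o['tool_rot'],o['grip_width'])
f=snap('top','t5.png'); g=snap('side','s5.png')
b=cv2.resize(f['img'][135:215,165:245,::-1],(400,400),interpolation=cv2.INTER_CUBIC)
a=cv2.resize(g['img'][170:270,195:295,::-1],(400,400),interpolation=cv2.INTER_CUBIC)
cv2.imwrite('pics/c5.png',np.hstack([a,b]))
E
```

```text
16.55 [ 0.3633 -0.2091 -1.2852] [-0.1215  0.4099  0.132   2.061  -0.694   0.7516  0.4077] [0.4907 0.0878 0.1528] [-3.1379 -0.4024  1.4448] 0.012213130607460532
```

View pics/c5.png

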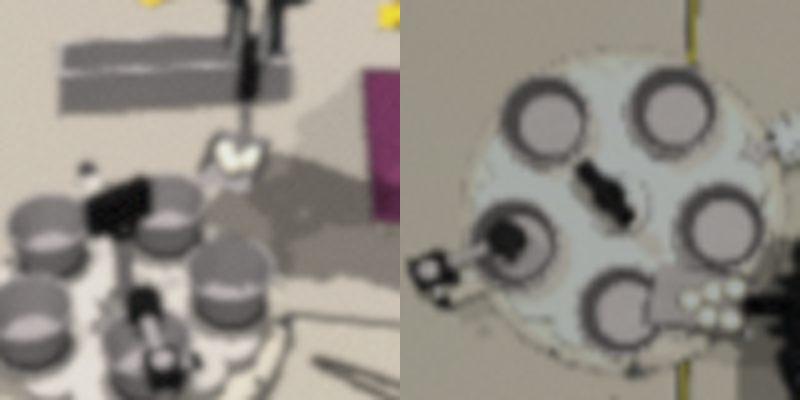

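```bash
python3 - <<'E'
from h import *
np.set_printoptions(precision=4,suppress=True)
f=snap('top')
for P in[(650,268),(655,328),(652,298)]:
    print(ray(f,(165+(P[0]-400+.5)/5-.5,135+(P[1]+.5)/5-.5),.1245))
print('cup',ray(f,(165+(222.5)/5-.5,135+(309.5)/5-.5),.076))
p,R=now(); Y=1.445; u=np.array([np.cos(Y),np.sin(Y),0]); C=np.array([.4885,.1845,0])
Ld=C-.010*u
a=tcp_for_lip(Ld+Z*.095,Y,-.1); p,R=plan(p,R,[(a,down(Y,-.1),12)],.01)
w=[]
for i in range(1,31):
    t=-.1+.025*i
    zl=np.interp(t,[-.1,0,.1,.3],[.095,.084,.082,.075])
    w.append((tcp_for_lip(Ld+Z*zl,Y,t),down(Y,t),1))
plan(p,R,w,.01)
E
```

```text
[0.5152 0.1624 0.1245]
[0.4756 0.1581 0.1245]
[0.4954 0.1606 0.1245]
cup [0.4903 0.1856 0.076 ]
12 {"claw":[0.01,0.01,0.01,0.01,0.01,0.01,0.01,0.01,0.01,0.01,0.01,0.01],"xyz":[[0.0017,-0.0013,0.0016],[0.0018,-0.0013,0.0016],[0.0019,-0.0013,0.0015],[0.0018,-0.0013,0.0015],[0.0019,-0.0013,0.0014],[0.002,-0.0012,0.0014],[0.0019,-0.0013,0.0013],[0.002,-0.0013,0.0013],[0.0021,-0.0013,0.0012],[0.002,-0.0013,0.0012],[0.0021,-0.0013,0.0011],[0.0022,-0.0013,0.0011]],"twist":[[0.0,-0.025,0.0],[0.0,-0.025,0.0],[-0.001,-0.025,0.0],[0.0,-0.026,0.0],[0.0,-0.025,-0.001],[0.0,-0.025,0.0],[0.0,-0.025,0.0],[-0.001,-0.025,0.0],[0.0,-0.025,0.0],[0.0,-0.026,0.0],[0.0,-0.025,0.0],[0.0,-0.025,0.0]]}
30 {"claw":[0.01,0.01,0.01,0.01,0.01,0.01,0.01,0.01,0.01,0.01,0.01,0.01,0.01,0.01,0.01,0.01,0.01,0.01,0.01,0.01,0.01,0.01,0.01,0.01,0.01,0.01,0.01,0.01,0.01,0.01],"xyz":[[0.001,0.0,0.0014],[0.0012,0.0,0.0013],[0.0012,0.0,0.0014],[0.0013,0.0,0.0014],[0.0014,0.0,-0.0008],[0.0014,0.0,-0.0009],[0.0014,0.0,-0.0009],[0.0014,0.0,-0.0008],[0.0014,0.0,-0.0005],[0.0015,0.0,-0.0005],[0.0015,0.0,-0.0005],[0.0015,0.0,-0.000
[... 202 characters left out ...]
0,-0.0014],[0.0014,0.0,-0.0013],[0.0014,0.0,-0.0014],[0.0013,0.0,-0.0013],[0.0014,0.0,-0.0014],[0.0014,0.0,-0.0014],[0.0013,0.0,-0.0013],[0.0014,0.0,-0.0014],[0.0014,0.0,-0.0013]],"twist":[[0.0,-0.025,0.0],[0.0,-0.025,0.0],[0.0,-0.025,0.0],[0.0,-0.025,0.0],[0.0,-0.025,0.0],[0.0,-0.025,0.0],[0.0,-0.025,0.0],[0.0,-0.025,0.0],[0.0,-0.025,0.0],[0.0,-0.025,0.0],[0.0,-0.025,0.0],[0.0,-0.025,0.0],[0.0,-0.025,0.0],[0.0,-0.025,0.0],[0.0,-0.025,0.0],[0.0,-0.025,0.0],[0.0,-0.025,0.0],[0.0,-0.025,0.0],[0.0,-0.025,0.0],[0.0,-0.025,0.0],[0.0,-0.025,0.0],[0.0,-0.025,0.0],[0.0,-0.025,0.0],[0.0,-0.025,0.0],[0.0,-0.025,0.0],[0.0,-0.025,0.0],[0.0,-0.025,0.0],[0.0,-0.025,0.0],[0.0,-0.025,0.0],[0.0,-0.025,0.0]]}
```

Call:
apply_moves(claw=[0.01,0.01,0.01,0.01,0.01,0.01,0.01,0.01,0.01,0.01,0.01,0.01,0.01], xyz=[[0.0017,-0.0009,0.0016],[0.0018,-0.0009,0.0016],[0.0019,-0.0009,0.0015],[0.0018,-0.0009,0.0015],[0.0019,-0.0009,0.0014],[0.002,-0.0009,0.0014],[0.0019,-0.0009,0.0013],[0.002,-0.0009,0.0013],[0.0021,-0.0009,0.0012],[0.002,-0.0009,0.0012],[0.0021,-0.0009,0.0011],[0.0022,-0.0009,0.0011],[0,0,0]], twist=[[0,-0.025,0],[0,-0.025,0],[0,-0.025,0],[0,-0.025,0],[0,-0.025,0],[0,-0.025,0],[0,-0.025,0],[0,-0.025,0],[0,-0.025,0],[0,-0.025,0],[0,-0.025,0],[0,-0.025,0],[0,0,0]])

```text
clock: 18.0
position: [0.4842, 0.1154, 0.1431]
tool_rot: [-3.139, -0.102, 1.446]
force: [-0.2, 0.8, -1.1]
grip_width: 0.012
finger_force: 78.9
```

```bash
python3 - <<'E'
from h import *
np.set_printoptions(precision=4,suppress=True)
o=bot.observe(); print(o['clock'],o['force'],o['qpos'],o['position'],o['tool_rot'],o['grip_width'])
p,R=now(); e=R.as_euler('ZYX'); t=-.1
u=np.array([np.cos(1.445),np.sin(1.445),0])
print('lip', p-(tcp_for_lip([0,0,0],1.445,o['tool_rot'][1])))
f=snap('top','t6.png'); g=snap('side','s6.png')
b=cv2.resize(f['img'][175:215,185:245,::-1],(480,320),interpolation=cv2.INTER_CUBIC)
a=cv2.resize(g['img'][200:260,225:285,::-1],(320,320),interpolation=cv2.INTER_CUBIC)
cv2.imwrite('pics/c6.png',np.hstack([a,b]))
E
```

```text
18.0 [-0.1655  0.7564 -1.1312] [-0.5288  0.4107  0.3144  2.0295 -0.3391  0.7143 -0.1093] [0.4842 0.1154 0.1431] [-3.1385 -0.1016  1.4457] 0.011975073868882767
lip [0.4917 0.1751 0.095 ]
```

View pics/c6.png

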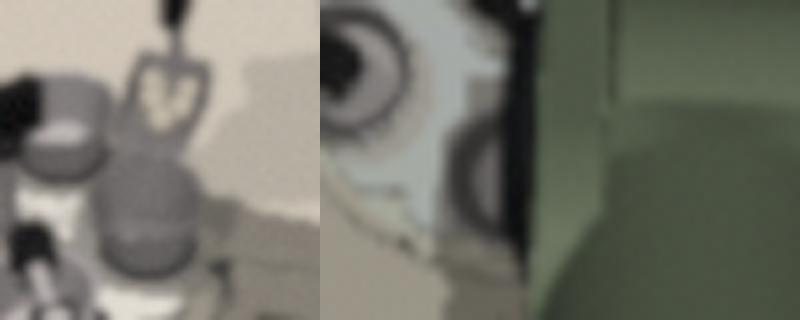

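Call:
apply_moves(claw=[0.01,0.01,0.01,0.01,0.01,0.01,0.01,0.01,0.01,0.01,0.01,0.01,0.01,0.01,0.01,0.01,0.01,0.01,0.01,0.01], xyz=[[0.0011,0,0.0014],[0.0012,0,0.0014],[0.0012,0,0.0014],[0.0013,0,0.0014],[0.0014,0,-0.0008],[0.0014,0,-0.0009],[0.0014,0,-0.0009],[0.0014,0,-0.0008],[0.0014,0,-0.0005],[0.0015,0,-0.0005],[0.0015,0,-0.0005],[0.0015,0,-0.0005],[0.0015,0,-0.0005],[0.0015,0,-0.0005],[0.0016,0,-0.0005],[0.0016,0,-0.0005],[0.0014,0,-0.0014],[0.0014,0,-0.0014],[0.0014,0,-0.0014],[0.0014,0,-0.0014]], twist=[[0,-0.025,0],[0,-0.025,0],[0,-0.025,0],[0,-0.025,0],[0,-0.025,0],[0,-0.025,0],[0,-0.025,0],[0,-0.025,0],[0,-0.025,0],[0,-0.025,0],[0,-0.025,0],[0,-0.025,0],[0,-0.025,0],[0,-0.025,0],[0,-0.025,0],[0,-0.025,0],[0,-0.025,0],[0,-0.025,0],[0,-0.025,0],[0,-0.025,0]])

```text
clock: 20.1
position: [0.4879, 0.1453, 0.1463]
tool_rot: [-3.138, 0.4, 1.446]
force: [-0.1, -0.5, -0.4]
grip_width: 0.0117
finger_force: 79.0
```

Call:
apply_moves(claw=[0.01,0.01,0.01,0.01,0.01,0.01,0.01,0.01,0.01,0.01,0.01,0.01], xyz=[[0.0014,0,-0.0014],[0.0014,0,-0.0014],[0.0014,0,-0.0014],[0.0014,0,-0.0014],[0.0014,0,-0.0014],[0.0014,0,-0.0014],[0.0014,0,-0.0014],[0.0014,0,-0.0014],[0,0,0],[0,0,0],[0,0,0],[0,0,0]], twist=[[0,-0.025,0],[0,-0.025,0],[0,-0.025,0],[0,-0.025,0],[0,-0.025,0],[0,-0.025,0],[0,-0.025,0],[0,-0.025,0],[0,0,0],[0,0,0],[0,0,0],[0,0,0]])

```text
clock: 21.3
position: [0.4898, 0.1598, 0.1511]
tool_rot: [-3.138, 0.597, 1.446]
force: [-0.2, 0.3, 0.3]
grip_width: 0.0117
finger_force: 79.0
```

```bash
python3 - <<'E'
from h import *
np.set_printoptions(precision=4,suppress=True)
o=bot.observe(); print(o['clock'],o['force'],o['qpos'],o['position'],o['tool_rot'],o['grip_width'])
p,R=now()
# plan: back up/raise, then level, then go to bench (handle at .46,-.03 yaw 1.445)
Y=1.446; u=np.array([np.cos(Y),np.sin(Y),0]);t=o['tool_rot'][1]
p1=p+Z*.06-u*.05
p1r,R1=plan(p,R,[(p+Z*.06-u*.03,down(Y,0),20)],.01)
plan(p1r,R1,[((.465,-.02,.09),down(Y,0),12)],.01)
E
```

```text
21.3 [-0.1742  0.2998  0.3167] [-1.0695  0.7447  0.5769  1.7077  0.0818  1.1738 -0.7183] [0.4898 0.1598 0.1511] [-3.1381  0.5974  1.4462] 0.011672782536374833
20 {"claw":[0.01,0.01,0.01,0.01,0.01,0.01,0.01,0.01,0.01,0.01,0.01,0.01,0.01,0.01,0.01,0.01,0.01,0.01,0.01,0.01],"xyz":[[-0.0029,0.0,-0.0016],[-0.0029,0.0,-0.0018],[-0.0028,0.0,-0.0018],[-0.0028,0.0,-0.0019],[-0.0027,0.0,-0.0019],[-0.0027,0.0,-0.0021],[-0.0026,0.0,-0.0021],[-0.0025,0.0,-0.0022],[-0.0024,0.0,-0.0023],[-0.0024,0.0,-0.0024],[-0.0023,-0.0001,-0.0024],[-0.0023,0.0,-0.0025],[-0.0021,0.0,-0.0025],[-0.0021,0.0,-0.0027],[-0.0021,0.0,-0.0027],[-0.0019,0.0,-0.0027],[-0.0018,0.0,-0.0028],[-0.0018,0.0,-0.0029],[-0.0017,0.0,-0.0029],[-0.0016,0.0,-0.0029]],"twist":[[0.0,0.03,0.0],[0.0,0.03,0.0],[0.0,0.03,0.0],[-0.001,0.029,0.0],[0.0,0.03,0.0],[0.0,0.03,0.0],[0.0,0.03,0.0],[0.0,0.03,0.0],[0.0,0.03,0.0],[-0.001,0.03,0.0],[0.0,0.03,0.0],[0.0,0.029,-0.001],[0.0,0.03,0.0],[0.0,0.03,0.0],[0.0,0.03,0.0],[-0.001,0.03,0.0],[0.0,0.03,0.0],[0.0,0.03,0.0],[0.0,0.03,0.0],[0.0,0.029,0.0]]}
12 {"claw":[0.01,0.01,0.01,0.01,0.01,0.01,0.01,0.01,0.01,0.01,0.01,0.01],"xyz":[[-0.0126,-0.0002,0.0101],[-0.0126,-0.0002,0.0101],[-0.0127,-0.0001,0.0101],[-0.0126,-0.0002,0.0101],[-0.0126,-0.0002,0.0101],[-0.0126,-0.0002,0.0101],[-0.0126,-0.0002,0.0101],[-0.0126,-0.0001,0.0101],[-0.0127,-0.0002,0.0101],[-0.0126,-0.0002,0.0101],[-0.0126,-0.0002,0.0101],[-0.0126,-0.0002,0.0101]],"twist":[[0.0,0.0,0.0],[0.0,0.0,0.0],[0.0,0.0,0.0],[0.0,0.0,0.0],[0.0,0.0,0.0],[0.0,0.0,0.0],[0.0,0.0,0.0],[0.0,0.0,0.0],[0.0,0.0,0.0],[0.0,0.0,0.0],[0.0,0.0,0.0],[0.0,0.0,0.0]]}
```

Call:
apply_moves(claw=[0.01,0.01,0.01,0.01,0.01], xyz=[[-0.0056,0,-0.0083],[-0.0056,0,-0.0083],[-0.0056,0,-0.0083],[-0.0056,0,-0.0083],[-0.0056,0,-0.0083]], twist=[[0,0,0],[0,0,0],[0,0,0],[0,0,0],[0,0,0]])

```text
clock: 21.8
position: [0.49, 0.1604, 0.2021]
tool_rot: [-3.138, 0.597, 1.447]
force: [-0.3, 0.2, -0.6]
grip_width: 0.0121
finger_force: 79.0
```

Call:
apply_moves(claw=[0.01,0.01,0.01,0.01,0.01,0.01,0.01,0.01,0.01,0.01,0.01,0.01], xyz=[[-0.006,0,0],[-0.006,0,0],[-0.006,0,0],[-0.006,0,0],[-0.006,0,0],[-0.006,0,0],[-0.006,0,0],[-0.006,0,0],[-0.006,0,0],[-0.006,0,0],[-0.006,0,0],[-0.006,0,0]], twist=[[0,0.05,0],[0,0.05,0],[0,0.05,0],[0,0.05,0],[0,0.05,0],[0,0.05,0],[0,0.05,0],[0,0.05,0],[0,0.05,0],[0,0.05,0],[0,0.05,0],[0,0.047,0]])

```text
clock: 23.0
position: [0.4815, 0.0932, 0.2243]
tool_rot: [-3.139, -0.002, 1.445]
force: [0.6, 0.4, -1.6]
grip_width: 0.0118
finger_force: 79.0
```

```bash
python3 - <<'E'
from h import *
np.set_printoptions(precision=4,suppress=True)
o=bot.observe(); print(o['clock'],o['force'],o['position'],o['tool_rot'])
R=rpy(o['tool_rot']); print(R.inv().apply(np.array([.465,-.03,.075])-o['position']))
f=snap('top','t7.png'); g=snap('side','s7.png')
b=cv2.resize(f['img'][135:215,165:245,::-1],(400,400),interpolation=cv2.INTER_CUBIC)
a=cv2.resize(g['img'][170:270,195:295,::-1],(400,400),interpolation=cv2.INTER_CUBIC)
cv2.imwrite('pics/c7.png',np.hstack([a,b]))
E
```

```text
23.0 [ 0.6426  0.4181 -1.5729] [0.4815 0.0932 0.2243] [-3.1392 -0.0016  1.445 ]
[-0.1245 -0.0006  0.1491]
```

View pics/c7.png

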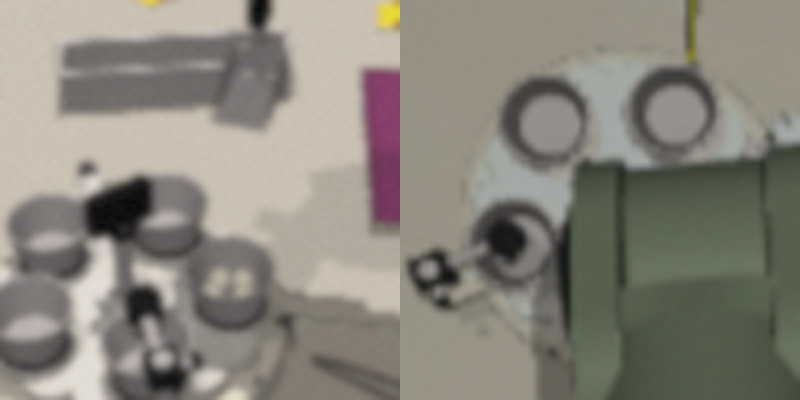

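Call:
apply_moves(claw=[0.01,0.01,0.01,0.01,0.01,0.01,0.01,0.01,0.01,0.01,0.01,0.01,0.01,0.01,0.01], xyz=[[-0.025,0,0],[-0.025,0,0],[-0.025,0,0],[-0.025,0,0],[-0.025,0,0],[0,0,0.025],[0,0,0.025],[0,0,0.025],[0,0,0.025],[0,0,0.025],[0,0,0.025],[0,0,0.007],[0,0,0.006],[0,0,0.005],[0,0,0]], twist=[[0,0,0],[0,0,0],[0,0,0],[0,0,0],[0,0,0],[0,0,0],[0,0,0],[0,0,0],[0,0,0],[0,0,0],[0,0,0],[0,0,0],[0,0,0],[0,0,0],[0,0,0]])

```text
clock: 24.6
position: [0.4655, -0.0304, 0.0558]
tool_rot: [-3.139, 0.001, 1.445]
force: [0.2, -0.4, -0.6]
grip_width: 0.0115
finger_force: 78.9
```

Call:
apply_moves(claw=[0.01,0.01,0.01], xyz=[[0,0,0.001],[0,0,0.0008],[0,0,0]], twist=[[0,0,0],[0,0,0],[0,0,0]])

```text
clock: 24.9
position: [0.4656, -0.0305, 0.0541]
tool_rot: [-3.139, 0.001, 1.445]
force: [0.8, -0.4, 0.4]
grip_width: 0.0121
finger_force: 79.3
```

Call:
apply_moves(claw=[0.016,0.022,0.03,0.045,0.06,0.06,0.06,0.06,0.06,0.06,0.06,0.06], xyz=[[0,0,0],[0,0,0],[0,0,0],[0,0,0],[0,0,0],[0,0,-0.015],[0,0,-0.025],[0,0,-0.025],[0,0,-0.025],[0,0,-0.025],[0,0,-0.025],[0,0,0]], twist=[[0,0,0],[0,0,0],[0,0,0],[0,0,0],[0,0,0],[0,0,0],[0,0,0],[0,0,0],[0,0,0],[0,0,0],[0,0,0],[0,0,0]])

```text
clock: 26.1
position: [0.467, -0.0305, 0.1963]
tool_rot: [3.141, -0.001, 1.445]
force: [0.1, 0.1, -0.2]
grip_width: 0.0599
finger_force: 0.0
```

```bash
python3 - <<'E'
from h import *
np.set_printoptions(precision=4,suppress=True)
o=bot.observe(); print(o['clock'],o['force'],o['qpos'],o['position'],o['tool_rot'])
R=rpy(o['tool_rot']); print(R.inv().apply(np.array([.5625,.1915,.2])-o['position']))
g=snap('side','s8.png')
for r in bot.find_in('side','scoop_grip'): print(r)
for r in bot.find_in('side','ball0_center'): print(r)
a=cv2.resize(g['img'][140:260,195:315,::-1],(600,600),interpolation=cv2.INTER_CUBIC)
cv2.imwrite('pics/c8.png',a)
E
```

```text
26.1 [ 0.0505  0.0507 -0.1537] [-0.508   0.3218  0.56    2.0288 -0.2263  0.8494  0.0533] [ 0.467  -0.0305  0.1963] [ 3.1408 -0.0006  1.4447]
[ 0.2322  0.0668 -0.0036]
{'position': [0.3672, -0.2631, 0.0118], 'score': 0.63}
{'position': [0.4724, -0.0198, 0.0079], 'score': 0.55}
```

View pics/c8.png

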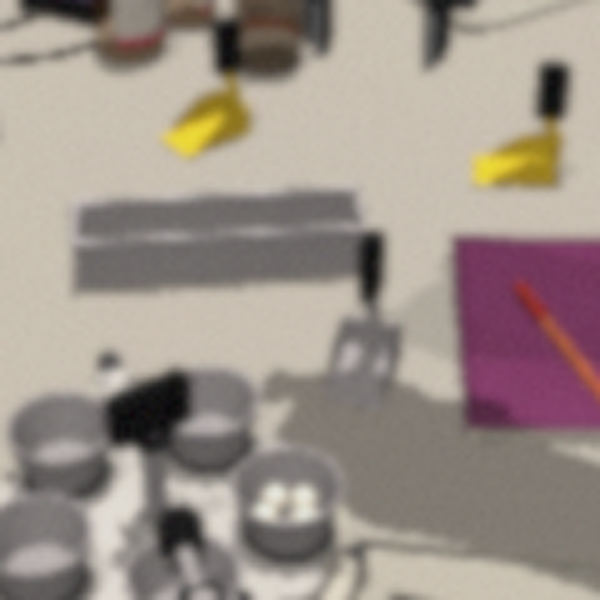

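```bash
python3 - <<'E'
import cv2,numpy as np
a=cv2.imread('pics/s8.png')
print('pan');print(a[204:222,260:276].min(2))
print('cup');print(a[232:250,244:262].min(2))
E
```

```text
pan
[[177 172 158 135 122 121 125 121 113 108 111 126 141 147 144 149]
 [175 169 147 120 104 107 108 109 105 105 106 113 119 121 123 136]
 [176 165 138 112 104 103 104 104 105 104 104 103 102 103 109 132]
 [172 155 126 109 108 115 112 108 104 106 104 100 100  99 107 130]
 [170 149 121 118 131 137 130 116 109 103 106 107 104  97 110 135]
 [166 142 122 137 158 164 152 128 112 107 109 116 110 101 111 142]
 [164 137 125 145 170 173 160 139 117 111 117 129 121 105 111 143]
 [159 134 132 154 173 174 155 131 120 119 133 141 130 111 120 149]
 [149 131 138 160 173 163 145 126 120 128 145 154 137 116 132 158]
 [144 128 139 153 158 147 132 119 117 131 151 154 136 120 140 166]
 [131 123 129 137 133 126 121 117 119 129 140 140 126 122 144 168]
 [117 116 121 122 120 115 114 118 119 122 125 118 112 119 144 164]
 [110 112 117 118 119 117 116 118 119 118 113 105 101 113 129 147]
 [112 116 116 118 116 118 116 118 120 115 113 102 102 107 117 127]
 [115 116 117 117 116 116 117 118 118 117 112 105 105 110 115 115]
 [113 117 113 116 119 118 119 117 118 118 115 108 107 109 115 113]
 [111 113 113 117 117 11
[... 765 characters left out ...]
201 177 145 120 119 128]
 [123 144 179 206 213 198 171 150 143 160 187 204 203 183 151 132 127 136]
 [125 150 185 210 214 199 164 139 142 165 193 212 210 192 164 141 128 134]
 [113 132 158 182 191 181 161 147 151 169 188 199 191 171 150 126 114 126]
 [ 94  99 117 134 144 151 147 144 146 151 158 156 147 133 115  98  95 118]
 [ 80  82  87  98 108 113 115 119 120 118 118 114 108 100  92  83  84 108]
 [ 79  74  80  86  93  93  97  95  97  96  95  96  92  90  87  80  76  97]
 [ 76  70  82  86  87  93  91  93  91  93  93  94  91  87  81  73  71  97]
 [ 86  70  71  82  88  90  92  94  93  92  92  90  88  82  76  68  72  99]
 [103  81  74  76  80  85  89  91  90  90  91  87  82  76  69  68  82 101]]
```

```bash
python3 - <<'E'
from h import *
f=snap('top','t9.png'); c=proj(f,[.489,.1845,.06]); print('cup',c)
x,y=int(c[0]),int(c[1]); print(f['img'][y-7:y+8,x-7:x+8].min(2))
c=proj(f,[.5835,-.1165,.01]); print('tray',c)
m=f['img'].min(2)
bs=[]
for a in np.arange(-.095,.096,.008):
    for b in (-.014,-.007,0,.007,.014):
        q=proj(f,[.5835+a*.975-b*.22,-.1165+a*.22+b*.975,.011]); bs.append(m[int(round(q[1])),int(round(q[0]))])
print(np.array(bs).reshape(-1,5).T)
E
```

```text
cup [209.80396552 197.01972693]
[[153 130 102  80  68  64  64  65  64  66  66  72  96 122 144]
 [131  95  73  66  64  70  88  96  92  94  84  69  67  88 128]
 [105  75  65  68  83 107 133 139 128 124 114 103  85  73 105]
 [ 83  67  69  86 106 134 156 159 146 126 132 142 127  92  80]
 [ 70  66  79 104 120 137 152 156 141 120 142 158 152 115  78]
 [ 67  72 107 132 137 127 128 130 119 111 138 156 152 124  83]
 [ 69  80 128 154 155 131 123 125 123 122 124 131 132 125  93]
 [ 69  83 131 157 157 131 121 126 134 137 126 127 131 123  92]
 [ 70  76 112 140 138 119 124 133 131 132 141 150 150 132  92]
 [ 70  69  95 126 126 125 146 155 140 122 143 159 159 138  97]
 [ 76  67  84 122 131 135 155 160 148 122 133 150 147 120  90]
 [ 88  67  72 100 121 128 142 149 138 123 115 114 108  86  89]
 [100  78  68  73  89 106 113 115 124 130 108  84  69  81 111]
 [111 103  84  69  68  83  79  81  99 106  92  76  81 112 133]
 [126 117 108  94  79  74  69  69  74  75  82 105 108 129 141]]
tray [296.252282   172.65063766]
[[ 23  37  53  72  72  74  70  62  54 111 149 148 149 147 149 148 148 148
  148 147 148 145 147 145]
 [ 51  71  71  72  73  72  69  65  61  59 147 149 148 148 148 148 149 148
  148 146 146 146 144 143]
 [ 73  72  74  72  73  72  72  65  57  52 127 148 147 148 148 149 148 148
  148 147 146 146 146 144]
 [ 73  73  73  72  72  72  62  62  41  86 144 147 145 148 145 147 146 147
  145 145 147 145 145 143]
 [ 74  72  72  72  63  53  66  62  61  54 100 142 122 140 117 133 124 142
  136 134 138 128 135 132]]
```

Call:
apply_moves(claw=[0.05,0.05,0.05,0.05,0.05,0.05,0.05,0.05,0.05,0.05,0.05], xyz=[[0.0232,0.0067,-0.001],[0.0232,0.0067,0],[0.0232,0.0067,0],[0.0232,0.0067,0],[0.0232,0.0067,0],[0.0232,0.0067,0],[0.0232,0.0067,0],[0.0232,0.0067,0],[0.0232,0.0067,0],[0.0232,0.0067,0],[0,0,0]], twist=[[0,0,0],[0,0,0],[0,0,0],[0,0,0],[0,0,0],[0,0,0],[0,0,0],[0,0,0],[0,0,0],[0,0,0],[0,0,0]])

```text
clock: 27.4
position: [0.5614, 0.1942, 0.1927]
tool_rot: [-3.137, 0.001, 1.448]
force: [-1.1, -0.5, -0.2]
grip_width: 0.05
finger_force: 0.0
```

Call:
apply_moves(claw=[0.05,0.05,0.05,0.05,0.05,0.05,0.05,0.05,0.05,0.05,0.05,0.05,0.05,0.05,0.05,0.05,0.05,0.05,0.05], xyz=[[0,0,0],[0,0,0],[0,0,0],[0,0,0],[0,0,0],[0,0,0],[0,0,0],[0,0,0],[0,0,0],[0,0,0],[0,0,0],[0,0,0],[0,0,0],[0,0,0],[0,0,0],[0,0,0],[0,0,0],[0,0,0],[0,0,0]], twist=[[0,0,-0.142],[0,0,-0.142],[0,0,-0.142],[0,0,-0.142],[0,0,-0.142],[0,0,-0.142],[0,0,-0.142],[0,0,-0.142],[0,0,-0.142],[0,0,-0.142],[0,0,-0.142],[0,0,-0.142],[0,0,-0.142],[0,0,-0.142],[0,0,-0.142],[0,0,-0.142],[0,0,-0.142],[0,0,0],[0,0,0]])

```text
clock: 29.3
position: [0.5611, 0.1907, 0.1937]
tool_rot: [3.139, -0.004, -2.429]
force: [0.3, -0.2, -0.2]
grip_width: 0.0499
finger_force: 0.0
```

```bash
python3 - <<'E'
from h import *
np.set_printoptions(precision=4,suppress=True)
o=bot.observe(); print(o['clock'],o['force'],o['qpos'],o['position'],o['tool_rot'])
R=rpy(o['tool_rot']); print(R.inv().apply(np.array([.5625,.1915,.114])-o['position']))
E
```

```text
29.3 [ 0.3206 -0.2044 -0.2143] [-0.3467  0.4843 -0.1136  1.6918  0.0624  0.9732  1.8005] [0.5611 0.1907 0.1937] [ 3.1393 -0.0037 -2.4293]
[-0.0019 -0.0005  0.0797]
```

Call:
apply_moves(claw=[0.05,0.05,0.05,0.05,0.05,0.01,0.01,0.01,0.01,0.01,0.01], xyz=[[-0.001,0,0.02],[0,0,0.02],[0,0,0.02],[0,0,0.018],[0,0,0],[0,0,0],[0,0,0],[0,0,0],[0,0,0],[0,0,0],[0,0,0]], twist=[[0,0,0],[0,0,0],[0,0,0],[0,0,0],[0,0,0],[0,0,0],[0,0,0],[0,0,0],[0,0,0],[0,0,0],[0,0,0]], force=100)

```text
clock: 30.4
position: [0.5632, 0.1911, 0.1176]
tool_rot: [-3.141, -0.001, -2.426]
force: [5.1, -5.3, 1.6]
grip_width: 0.0106
finger_force: 40.3
```

```bash
python3 - <<'E'
from h import *
np.set_printoptions(precision=4,suppress=True)
o=bot.observe(); print(o['clock'],o['force'],o['moment'],o['position'],o['tool_rot'],o['grip_width'])
E
```

```text
30.4 [ 5.0899 -5.2901  1.6266] [-0.9941 -0.9334  0.0324] [0.5632 0.1911 0.1176] [-3.1414 -0.0007 -2.4259] 0.01056973551757667
```

Call:
apply_moves(claw=[0,0,0,0,0,0,0,0,0,0,0,0,0], xyz=[[0,-0.001,0],[0,0,0],[0,0,0],[0,0,0],[0,0,0],[0,0,0],[0,0,0],[0,0,0],[0,0,0],[0,0,0],[0,0,0],[0,0,0],[0,0,0]], twist=[[0,0,0],[0,0,0],[0,0,0],[0,0,0.042],[0,0,0.042],[0,0,0.042],[0,0,0.042],[0,0,0.042],[0,0,0.042],[0,0,0.042],[0,0,0.042],[0,0,0.042],[0,0,0.041]])

```text
clock: 31.7
position: [0.5627, 0.1922, 0.1178]
tool_rot: [3.14, -0.002, -2.845]
force: [-3.7, 4.0, 7.3]
grip_width: 0.0063
finger_force: 99.0
```

```bash
python3 - <<'E'
from h import *
np.set_printoptions(precision=4,suppress=True)
o=bot.observe(); print(o['clock'],o['force'],o['moment'],o['position'],o['tool_rot'],o['grip_width'],o['finger_force'],o['qpos'])
E
```

```text
31.7 [-3.6869  3.9758  7.2563] [0.6955 0.9322 0.1465] [0.5627 0.1922 0.1178] [ 3.1399 -0.0016 -2.8452] 0.006315596501429483 99.04833197593689 [-0.428   0.5765  0.0005  1.7594 -0.003   0.8071  1.4417]
```

```bash
cat > w.py <<'E'
from h import *
np.set_printoptions(precision=3,suppress=True)
g=snap('side')
m=g['img'].min(2)
C=np.array([.5625,.1915]);yaw=.088
best=[]
for w in np.arange(-.2,1.6,.05):
    a=yaw+np.pi-w; c=[*(C+.075*np.array([np.cos(a),np.sin(a)])),.054]
    q=np.round(proj(g,c)).astype(int); s=m[q[1]-6:q[1]+7,q[0]-6:q[0]+7]; best.append((round(w,2),int((s>170).sum()),q.tolist()))
print(best)
o=bot.observe(); print(o['tool_rot'],o['force'],o['moment'],o['grip_width'],o['finger_force'])
E
python3 w.py
```

```text
[(np.float64(-0.2), 14, [252, 237]), (np.float64(-0.15), 14, [252, 238]), (np.float64(-0.1), 16, [253, 239]), (np.float64(-0.05), 14, [253, 240]), (np.float64(-0.0), 11, [253, 241]), (np.float64(0.05), 5, [252, 242]), (np.float64(0.1), 2, [252, 243]), (np.float64(0.15), 0, [252, 244]), (np.float64(0.2), 0, [252, 245]), (np.float64(0.25), 0, [251, 245]), (np.float64(0.3), 0, [251, 246]), (np.float64(0.35), 0, [250, 247]), (np.float64(0.4), 0, [250, 248]), (np.float64(0.45), 0, [249, 249]), (np.float64(0.5), 0, [248, 250]), (np.float64(0.55), 0, [248, 251]), (np.float64(0.6), 0, [247, 251]), (np.float64(0.65), 0, [246, 252]), (np.float64(0.7), 0, [245, 253]), (np.float64(0.75), 0, [244, 254]), (np.float64(0.8), 0, [243, 254]), (np.float64(0.85), 1, [242, 255]), (np.float64(0.9), 3, [241, 256]), (np.float64(0.95), 4, [240, 256]), (np.float64(1.0), 4, [238, 257]), (np.float64(1.05), 4, [237, 257]), (np.float64(1.1), 4, [236, 258]), (np.float64(1.15), 4, [235, 258]), (np.float64(1.2), 4, [233, 258]), (np.float64(1.25), 4, [232, 259]), (np.float64(1.3), 4, [231, 259]), (np.float64(1.35), 3, [229, 259]), (np.float64(1.4), 1, [228, 259]), (np.float64(1.45), 0, [226, 259]), (np.float64(1.5), 0, [225, 259]), (np.float64(1.55), 0, [224, 259])]
[ 3.14  -0.002 -2.848] [-4.345  4.025  7.483] [ 0.619  0.86  -0.007] 0.006402950594752071 99.07937463372946
```

```bash
python3 - <<'E'
from h import *
np.set_printoptions(linewidth=200)
g=snap('side','s10.png'); a=g['img'].min(2); b=cv2.imread('pics/s8.png').min(2)
print(a[226:262:1,238:264])
p=proj(g,[.5627,.1922,.1366]);print(p)
d=np.abs(g['img'].astype(int)-cv2.imread('pics/s8.png')[:,:,::-1]).max(2)
print((d[240:275,190:270:2]>30).astype(int).sum())
E
```

```text
[[109 114 118 124 132 135 136 137 137 135 130 122 115 110 112 116 135 161 179 187 188 188 187 187 187 189]
 [113 119 132 142 149 154 154 153 153 152 148 137 126 115 115 120 140 165 182 188 188 187 188 187 186 187]
 [119 130 143 155 158 162 162 162 163 161 159 150 138 123 115 122 144 169 180 186 184 185 188 188 186 186]
 [118 131 143 151 157 159 159 162 160 158 152 145 132 116 106 116 146 168 178 179 180 181 182 184 185 184]
 [102 114 127 134 142 142 143 143 142 140 133 122 112 100  95 111 141 164 171 171 171 172 170 176 178 178]
 [ 89  97 105 112 112 116 115 117 116 116 109 104  99  91  91 104 137 161 167 167 168 165 166 169 170 170]
 [ 84  89  96  98  99 101 100 102 100 101  98  94  94  89  82  99 137 163 170 168 166 167 166 165 166 166]
 [ 82  88  94  97  99  98  98 100 100  98  94  95  88  81  77  93 133 164 175 174 167 167 167 166 165 165]
 [ 74  81  90  94  97  95  99  99  97  97  97  93  88  76  73  89 127 161 179 180 177 170 164 163 164 164]
 [ 74  76  80  89  94  99  99  99 100  99 101 100  93  82  80  98 127 158 181 186 181 171 163 158 161 166]
 [ 86  75  71  81  82  95  99 
[... 2084 characters left out ...]
  82 101 108 112 115 119]
 [ 93 102 103  84  73  75  85  93  97  98 100  98  98 100  97  92  90  81  74  74  91 103 109 113 118 119]
 [ 99 108 116 104  80  68  76  82  90  94  95  94  96  94  91  85  81  73  76  85 100 105 111 113 115 117]
 [113 109 124 121  98  69  56  67  78  82  84  83  82  81  77  74  73  81  92 101 108 109 112 114 115 119]
 [121 104 124 135 118  81  53  53  67  73  71  71  73  72  73  80  90 100 111 111 111 113 113 116 117 117]
 [110  93 123 146 132  93  61  63  84  93  92  89  89  92  95 102 112 116 118 113 116 113 115 116 117 116]
 [ 81  77 111 132 132 101  74  85 109 122 122 120 118 116 114 117 120 119 116 118 114 113 115 119 118 113]]
[224.61059814 217.97809039]
757
```

Call:
apply_moves(claw=[0,0,0,0,0,0,0,0,0,0], xyz=[[0,0,0],[0,0,0],[0,0,0],[0,0,0],[0,0,0],[0,0,0],[0,0,0],[0,0,0],[0,0,0],[0,0,0]], twist=[[0,0,0.042],[0,0,0.042],[0,0,0.042],[0,0,0.042],[0,0,0.042],[0,0,0.042],[0,0,0.042],[0,0,0.042],[0,0,0.042],[0,0,0.041]])

```text
clock: 32.8
position: [0.5626, 0.1935, 0.1178]
tool_rot: [3.139, -0.002, 3.02]
force: [-3.9, 8.6, 5.7]
grip_width: 0.0062
finger_force: 98.6
```

Call:
apply_moves(claw=[0,0,0,0,0,0,0,0,0,0,0], xyz=[[0,0,0],[0,0,0],[0,0,0],[0,0,0],[0,0,0],[0,0,0],[0,0,0],[0,0,0],[0,0,0],[0,0,0],[0,0,0]], twist=[[0,0,0.042],[0,0,0.042],[0,0,0.042],[0,0,0.042],[0,0,0.042],[0,0,0.042],[0,0,0.042],[0,0,0.042],[0,0,0.042],[0,0,0.041],[0,0,0]])

```text
clock: 33.9
position: [0.564, 0.1919, 0.1186]
tool_rot: [3.14, -0.0, 2.6]
force: [-0.3, 0.3, 16.5]
grip_width: -0.0002
finger_force: 8.3
```

```bash
python3 - <<'E'
from h import *
np.set_printoptions(precision=4,suppress=True,linewidth=200)
o=bot.observe(); print(o['clock'],o['force'],o['moment'],o['position'],o['tool_rot'],o['grip_width'],o['finger_force'],o['qd'])
g=snap('side','s11.png'); f=snap('top','t11.png')
a=.088+np.pi-1.257; c=np.array([.5625+.075*np.cos(a),.1915+.075*np.sin(a),.054]); q=proj(g,c); print(q); x,y=int(q[0]),int(q[1])
print(g['img'].min(2)[y-14:y+12,x-13:x+14])
E
```

```text
33.9 [-0.2621  0.2826 16.4888] [-0.0905  0.1015  0.0565] [0.564  0.1919 0.1186] [ 3.14   -0.0003  2.5997] -0.00015141214574710825 8.304736743261856 [ 0.0052 -0.0009 -0.0076  0.001   0.008  -0.002   0.034 ]
[231.7031 258.6312]
[[186 159 144 140 137 127 115  98  71  44  25  18  16  17  16  24  45  71 100 113 117 118 121 122 120 113 114]
 [167 149 136 135 128 123 116  97  68  39  19  19  18  18  18  22  34  62  95 106 114 119 121 119 120 117 117]
 [141 130 127 126 123 123 116 101  70  39  23  19  19  21  14  24  33  65  92 108 118 118 119 121 121 120 117]
 [122 120 122 122 122 123 121 104  75  45  23  22  23  31  28  21  32  60  89 107 116 117 120 119 120 121 119]
 [115 117 122 122 123 124 122 110  81  47  25  27  43  50  50  45  39  60  91 108 114 117 118 120 121 119 120]
 [113 114 118 124 122 122 122 111  84  54  33  40  65  82  82  68  54  65  91 105 116 115 114 121 121 121 121]
 [106 111 119 125 123 119 119 111  91  63  47  55  84 103 106  90  72  76  94 111 115 120 120 122 129 132 130]
 [105 107 118 127 130 125 121 112 100  85  69  69  87 109 114 102  89  86 105 120 129 127 125 131
[... 1312 characters left out ...]
  36  28  37  63  83  92  95  89]
 [ 81  98 112 120 124 132 136 138 138 139 139 137 122  96  62  38  26  29  27  17  22  32  54  78  89  96  91]
 [ 98 108 121 130 133 138 139 137 139 141 139 138 129 105  67  38  23  23  19  27  25  31  48  71  81  83  80]
 [108 119 130 135 139 139 139 137 139 138 140 139 135 117  84  50  36  34  38  41  44  52  60  68  70  74  79]
 [120 129 134 140 139 138 140 138 140 138 139 142 137 127 101  73  57  60  68  67  75  77  86  88  89  94 101]
 [130 134 138 137 139 140 138 137 137 138 138 141 142 137 122  98  87  90  95  93  89  92 100 107 109 117 119]
 [135 138 139 140 140 140 138 132 130 134 140 141 143 140 132 115 106 102 106 100 100  98 107 113 117 119 123]]
```

Call:
apply_moves(claw=[0,0,0,0.06,0.06,0.06], xyz=[[0,0,-0.01],[0,0,-0.025],[0,0,-0.025],[0,0,-0.025],[0,0,-0.025],[0,0,0]], twist=[[0,0,0],[0,0,0],[0,0,0],[0,0,0],[0,0,0],[0,0,0]])

```text
clock: 34.6
position: [0.5643, 0.1916, 0.2305]
tool_rot: [3.139, 0.0, 2.601]
force: [0.5, -0.5, -0.4]
grip_width: 0.0432
finger_force: 0.0
```

```bash
python3 - <<'E'
from h import *
np.set_printoptions(precision=4,suppress=True,linewidth=220)
o=bot.observe(); print(o['clock'],o['force'],o['position'],o['tool_rot'],o['grip_width'])
g=snap('side','s12.png'); f=snap('top','t12.png')
for w in(0,.419,.838,1.257):
    a=.088+np.pi-w; q=proj(g,[.5625+.075*np.cos(a),.1915+.075*np.sin(a),.054]).round(); print(w,q)
m=g['img'].min(2)
print('balls region rows 236.., cols 226..'); print(m[236:266,226:262])
k=proj(g,[.5625,.1915,.131]).round().astype(int); print('knob',k, proj(g,[.5625,.1915,.146]),proj(g,[.5625,.1915,.112]))
print(g['img'].max(2)[k[1]-12:k[1]+13,k[0]-16:k[0]+17])
E
```

```text
34.6 [ 0.5042 -0.4533 -0.4058] [0.5643 0.1916 0.2305] [3.1389 0.0004 2.6012] 0.043242615726130605
0 [253. 241.]
0.419 [250. 248.]
0.838 [242. 255.]
1.257 [232. 259.]
balls region rows 236.., cols 226..
[[105 124 161 ...  98 112 132]
 [103 121 161 ...  90 111 135]
 [104 117 147 ...  94 126 152]
 ...
 [136 137 135 ... 126 130 129]
 [137 136 135 ... 110 115 118]
 [136 135 135 ... 106 106 104]]
knob [225 219] [224.5442 215.1689] [225.2292 224.6146]
[[210 209 209 208 210 208 210 208 208 209 207 208 209 208 210 210 209 208 211 209 209 209 208 209 210 209 208 209 207 208 208 207 209]
 [210 210 209 208 208 208 206 203 204 207 206 209 209 210 208 208 208 209 209 210 209 208 208 209 207 210 208 210 207 209 210 208 209]
 [209 210 209 208 208 203 194 189 192 199 204 209 209 209 207 208 209 208 209 207 208 208 208 209 209 208 210 208 209 209 207 207 210]
 [208 207 210 209 204 190 165 153 157 175 194 204 209 207 208 207 209 206 208 207 208 207 210 207 209 210 208 210 210 208 210 210 208]
 [209 210 208 207 197 168 131 111 118 147 179 200 204 203 201 200 201 201 200 201 200 202 204 206 207 209 210 2
[... 2024 characters left out ...]
163 189 198 195 183 162]
 [161 186 213 223 227 226 219 187 142  99  77  65  48  42  54  59  49  28  22  25  31  43  38  42  54  72 105 144 176 192 187 169 143]
 [140 168 200 221 226 225 215 182 139 101  82  72  58  43  46  52  38  32  32  42  55  60  61  60  62  76 103 139 174 194 185 156 127]
 [129 149 188 216 226 225 211 181 143 107  86  78  68  55  46  44  41  40  54  65  79  81  81  74  73  87 114 149 183 195 183 152 119]
 [125 140 177 211 224 227 219 190 155 122 101  84  74  68  67  67  69  68  76  84  87  86  79  76  84 106 134 168 192 197 183 148 118]
 [125 139 177 211 226 228 221 197 166 142 121  95  82  78  85  93  94  93  88  83  82  76  74  85 104 130 159 186 201 199 182 155 126]]
```

Call:
apply_moves(claw=[0.05,0.05,0.05,0.05,0.05,0.05,0.05,0.05,0.05,0.05,0.05], xyz=[[0,0,0],[0,0,0],[0,0,0],[0,0,0],[0.0018,0,0],[0,0,0.025],[0,0,0.025],[0,0,0.025],[0,0,0.025],[0,0,0.023],[0,0,0]], twist=[[0,0,-0.105],[0,0,-0.105],[0,0,-0.105],[0,0,-0.104],[0,0,0],[0,0,0],[0,0,0],[0,0,0],[0,0,0],[0,0,0],[0,0,0]])

```text
clock: 35.8
position: [0.5587, 0.1908, 0.1006]
tool_rot: [-3.138, -0.007, 3.018]
force: [-0.6, -0.6, 0.0]
grip_width: 0.0501
finger_force: 0.0
```

```bash
python3 - <<'E'
from h import *
import sys
np.set_printoptions(precision=4,suppress=True,linewidth=220,threshold=100000)
o=bot.observe(); print(o['clock'],o['force'],o['position'],o['tool_rot'],o['grip_width'])
m=cv2.imread('pics/s12.png').min(2)
print(m[244:266,228:258])
E
```

```text
35.8 [-0.5989 -0.6164  0.046 ] [0.5587 0.1908 0.1006] [-3.1381 -0.0074  3.018 ] 0.05014741306017983
[[ 18  15  18  18  18  27  48  79 106 119 121 123 122 121 118 118 119 118 115 110 107  98  86  80  78  81  83  94 107 119]
 [ 22  17  15  20  11  16  33  63  92 108 115 118 116 120 118 118 121 120 117 114 114 109 105 101 101 104 109 119 131 147]
 [ 21  18  18  20  19  20  31  62  86 107 113 116 117 118 118 117 118 119 116 114 112 113 109 112 114 124 133 146 160 171]
 [ 18  19  21  23  27  21  33  62  90 105 114 113 116 116 116 118 119 118 114 113 113 110 108 112 123 141 158 172 179 182]
 [ 25  27  37  51  53  41  38  58  88 106 109 111 117 119 119 118 115 115 114 114 111 110 108 109 124 148 173 182 184 187]
 [ 31  38  65  79  82  64  52  66  91 106 111 115 115 117 117 119 119 116 117 113 110 109 105 103 119 146 176 190 193 190]
 [ 47  54  80  99 103  86  72  76  93 107 113 114 117 119 123 130 129 122 114 114 112 107 104 100 113 148 181 198 198 186]
 [ 69  66  86 108 111 102  85  83 100 119 125 125 122 126 138 146 147 133 124 113 111 105  99  99 112 146 180 196 195 180]
 [ 87  78  86 10
[... 1006 characters left out ...]
 97  76  71  94 107  98  71  51  66  82  88  91  85  74  79 100 117 121 121 121 115]
 [135 126  99  65  58  80  96 104  94  79  58  58  86 105  98  76  56  64  78  88  87  79  70  79 102 115 119 117 116 115]
 [134 128 106  67  46  54  68  70  65  52  40  46  68  90  94  84  73  72  84  87  80  72  70  84 103 114 117 113 115 121]
 [135 129 113  83  49  35  34  35  35  32  23  32  59  80  90  88  87  86  86  81  72  67  77  93 105 112 111 111 116 121]
 [135 133 122  93  58  30  24  21  22  20  14  30  51  74  91  94  88  84  78  71  70  79  90 100 108 110 112 112 120 123]
 [135 133 126 101  69  37  21  20  21  21  25  32  45  67  76  80  78  75  72  77  88  95 103 105 108 110 111 117 124 128]]
```

Call:
apply_moves(claw=[0.05,0.05,0.05,0.005,0.005,0.005,0.005,0.005,0.005,0.005], xyz=[[-0.0036,0.0016,-0.006],[0,0,0],[0,0,0],[0,0,0],[0,0,0],[0,0,0],[0,0,0],[0,0,0],[0,0,0],[0,0,0]], twist=[[0,0,0],[0,0,0],[0,0,0],[0,0,0],[0,0,0],[0,0,0],[0,0,0],[0,0,0],[0,0,0],[0,0,0]], force=80)

```text
clock: 36.8
position: [0.5646, 0.1934, 0.11]
tool_rot: [3.141, -0.002, 3.021]
force: [-1.4, 3.3, 8.1]
grip_width: 0.011
finger_force: 78.4
```

```bash
python3 - <<'E'
from h import *
np.set_printoptions(precision=4,suppress=True)
o=bot.observe(); print(o['clock'],o['force'],o['moment'],o['position'],o['tool_rot'],o['grip_width'],o['finger_force'])
E
```

```text
36.8 [-1.4283  3.2543  8.108 ] [0.5854 0.4498 0.0903] [0.5646 0.1934 0.11  ] [ 3.1413 -0.0025  3.0214] 0.011047556232705978 78.4117341041565
```

Call:
apply_moves(claw=[0.005,0.005,0.005,0.005,0.005,0.005], xyz=[[0,0.0005,0],[0,0,0],[0,0,0],[0,0,0],[0,0,0],[0,0,0]], twist=[[0,0,0.042],[0,0,0.042],[0,0,0.042],[0,0,0.042],[0,0,0.042],[0,0,0.042]])

```text
clock: 37.4
position: [0.5647, 0.1936, 0.11]
tool_rot: [-3.141, -0.003, 2.767]
force: [-2.5, 2.3, 8.2]
grip_width: 0.0112
finger_force: 78.5
```

Grip is stable now; finish the pitch.

Call:
apply_moves(claw=[0.005,0.005,0.005,0.005,0.005,0.005], xyz=[[0,0,0],[0,0,0],[0,0,0],[0,0,0],[0,0,0],[0,0,0]], twist=[[0,0,0.042],[0,0,0.042],[0,0,0.042],[0,0,0.041],[0,0,0],[0,0,0]])

```text
clock: 38.0
position: [0.5648, 0.1938, 0.11]
tool_rot: [-3.141, -0.002, 2.602]
force: [-2.2, 3.2, 7.9]
grip_width: 0.0116
finger_force: 78.4
```

```bash
python3 - <<'E'
from h import *
np.set_printoptions(precision=4,suppress=True,linewidth=220,threshold=100000)
o=bot.observe(); print(o['clock'],o['force'],o['moment'],o['position'],o['tool_rot'],o['grip_width'],o['finger_force'])
g=snap('side','s13.png');f=snap('top','t13.png')
print(g['img'].min(2)[244:268,224:252])
# empty cup expected back at loading place: same pose, balls gone; check candidate cups
for w in(.838,1.257):
    for k in range(5):
        a=.088+np.pi-w-k*1.2566; q=proj(g,[.5625+.075*np.cos(a),.1915+.075*np.sin(a),.076]).round(); print(w,k,q,end=' ')
print()
# compare with s8 (wheel at 0, arm elsewhere) and s12 (wheel .838)
d=g['img'].astype(int)
for n in('s8','s12'):
    e=cv2.imread(f'pics/{n}.png')[:,:,::-1].astype(int); print(n,np.abs(d-e)[225:275,190:215].mean(), np.abs(d-e)[255:275,195:225].mean())
E
```

```text
38.0 [-2.1642  3.1897  7.9194] [0.5638 0.3061 0.0808] [0.5648 0.1938 0.11  ] [-3.1409 -0.0023  2.6022] 0.01159455786242198 78.44017267227173
[[115  96  69  42  22  23  13  20  18  23  44  72  99 114 128 138 140 133 115  95  90  92 101 109 120 127 131 135]
 [115  95  67  41  23  17  22  18  15  19  37  68 103 132 150 163 166 148 121  95  82  87  94  98 103 108 111 109]
 [114  99  68  38  21  20  17  16  23  19  36  70 110 143 164 176 174 153 121  91  75  82  90  95  96  99 101 100]
 [118 101  73  42  21  18  27  26  30  25  35  70 106 137 155 164 163 144 115  90  70  78  88  92  97  96 100  97]
 [115 101  76  42  25  22  42  46  54  43  40  68  99 120 131 137 135 127 114  95  76  72  76  87  93  96  97  97]
 [111 101  79  53  30  37  65  84  86  69  52  69  97 112 118 119 120 117 113 103  91  74  72  78  86  92  96  96]
 [108 103  87  63  46  54  83 103 106  92  75  78 100 113 114 113 114 116 116 112 103  92  76  69  72  78  83  87]
 [105 104  95  82  68  68  87 109 115 104  90  86 101 112 111 112 112 110 114 116 113 107  96  88  80  76  72  73]
 [102 103 103  93  86  81  89 109 115 1
[... 1372 characters left out ...]
77  50  30  30  30  29  27  24  26  42  69  93 111 115 128 133 139 141 136 131 124]
 [ 85  92  97  98 100 100  93  78  54  32  25  20  29  26  23  26  51  79 103 112 121 130 136 138 136 130 122 120]
 [ 77  85  93  95  99 100  93  83  61  37  31  33  38  37  32  37  66  95 113 120 125 134 138 139 133 124 120 119]
 [ 77  77  83  92  97  98 100  90  74  59  55  64  67  66  57  58  81 107 120 125 129 134 137 131 126 117 116 122]]
0.838 0 [242. 249.] 0.838 1 [209. 250.] 0.838 2 [201. 230.] 0.838 3 [226. 217.] 0.838 4 [251. 228.] 1.257 0 [231. 253.] 1.257 1 [202. 244.] 1.257 2 [207. 223.] 1.257 3 [237. 218.] 1.257 4 [252. 235.] 
s8 14.2824 26.64388888888889
s12 35.958666666666666 30.09722222222222
```

```bash
python3 -c "
from workcell import bot
print(bot.job_done())"
```

```text
the job is handed in; nothing more can be done
None
```

The job is handed in; the verdict was not reported back. By my last readings, five spheres are in the cup, the scoop is standing on the bench clear of the wheel, and the wheel is at the third stop (about 1.255 rad) with the knob gripped at about 78 N. My first grip slipped at the second stop, so I let go and gripped the knob again for the last click. I also viewed 11 pictures, one over the limit of 10.

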